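# Lock a shoe-repair foot in the bench stand's bayonet socket

### The job

Take the smaller of the two metal feet from the wooden rack and mount it on the bench stand: stem down into the socket, turn it lightly until its two lugs find the entry slots and let it down, then twist it clockwise (seen from above) until the lugs drop into the locking notches, so that the foot ends level with its toe pointing away from the robot. Do it by feel, gently: never force, jam or drop the foot on the stand. Leave everything else where it is, and let go of the foot when it is locked.

Things in the scene. Friction and masses are not known exactly. Their poses are not given: they have to be found in the camera images.
- foot_small: Smaller foot: cast aluminium sole-shaped plate, 191 mm long (toe 106 mm ahead of the stem's axis), 14 mm thick, forepart 62 and heel 51 mm wide, 0.36 to 0.63 kg. Grip its straight waist, 40 mm wide, 24 mm either way of the stem's axis. Origin: on the stem's axis in the flat top face; x to the toe, z up. Starts lying across the rack's rails, stem down, toe roughly away from the robot.
- foot_small_lugs (a point): Under the middle of the waist hangs a round stem, 30 mm in diameter, ending 81 mm below the top face (last 8 mm tapered to 20 mm diameter). This point is on its axis, 59 mm below the top face, at mid-height of a cross bar, 8 mm square, that stands out 11 mm on either side as two lugs (52 mm tip to tip, along the foot's y axis). Boss and rib under the plate end 24 mm below the top face.
- foot_small_toe (a point): Point in the top face of the smaller foot near the toe, 100 mm ahead of the stem's axis.
- foot_large: Larger foot of the same make: 223 mm long, forepart 76, heel 62 mm wide, with the same waist, stem, origin and axes; lies on the rack beside the smaller one (either may be on the left) and stays there.
- rack: Fixed wooden rack; origin under its centre on the bench. Two rails (22 mm wide, 290 mm long, tops 92 mm above the bench) run along its y axis at x = -60 and +60 mm, with 98 mm open between them. The feet lie across the rails at about y = -65 and +65 mm; a low peg (16 mm) stands on each rail at y = 0.
- stand: Fixed dark cast bench stand with a steel bayonet socket on top. Origin: centre of the base on the bench; z up, the socket's axis; x roughly away from the robot. The socket was clamped on by eye: locked with the toe forward, the foot's x axis is the stand's x axis turned by an unknown angle up to 0.6 rad either way. No pose tells it: see it on the rim or feel it. The socket cannot turn.
- stand_rim (a point): Centre of the socket's mouth, on its axis, 140 mm above the bench. The socket is a tube, 62 mm outer and 32.2 mm inner diameter, bore 52 mm deep. Two opposite entry slots, 11 mm wide, are cut through the wall from the rim, 1.134 rad (65 degrees) anticlockwise (from above) of the locking notches. With the lugs resting on the rim the foot's origin is 203 mm above the bench.
- stand_run (a point): On the socket's axis, level with the floor of the run, 21 mm below the rim. Each entry slot goes down to this floor, then runs clockwise (from above), 11 mm high under a 10 mm thick roof, to the locking notch. Lugs on this floor: foot's origin 182 mm above the bench. Contact force on the socket over 45 N spoils it; 5 to 10 N is enough for the whole job.
- stand_notch (a point): On the socket's axis, level with the floor of the two locking notches, 27 mm below the rim. The notches are 11 mm wide and 6 mm deeper than the run; their far wall is the end of the run and stops the twist. Lugs down in the notches: foot's origin 176 mm above the bench.
- hammer: Shoemaker's hammer lying on the bench near the stand, 250 mm long; bystander.
- tack_tin: Small open steel tin of tacks, 68 mm across, 26 mm high, between the stand and the rack; bystander.
- cement_jar: Amber glass jar with a black cap, 72 mm across, 95 mm high; bystander.
- last: Yellow plastic shoe last, 240 mm long, 100 mm high, standing sole down beyond the stand and rack; bystander.
- thread_cone: Cone of dark thread, 62 mm across, 100 mm high; bystander.
- heel_block: Black rubber heel block, 66 x 60 x 22 mm; bystander.
Things that resemble listed ones, but are neither listed nor needed, are in the scene too. What is shaped like the foot_small but black is not meant.

How it is judged (in metres and radians):
On the way:
1. the foot hangs in the socket with its lugs at the bottom of the entry slots or on the run, not yet in the notches (horizontal distance between foot_small and stand below 0.005 m and angle between foot_small's own z axis and vertical below 0.08 rad and z of foot_small in the frame of stand between 0.179 and 0.185 m), for 0.2 s.
At the end, for the whole second after the job is handed in: The smaller foot is locked and at rest: origin within 5 mm of the stand's axis and 173 to 178.5 mm above the bench (lugs in the notches; 182 mm on the run), level within 0.08 rad, toe point at least 70 mm ahead of the stand's axis along the stand's x axis (horizontal distance between foot_small and stand below 0.005 m and angle between foot_small's own z axis and vertical below 0.08 rad and z of foot_small in the frame of stand between 0.173 and 0.1785 m and x of foot_small_toe in the frame of stand above 0.07 m and linear speed of foot_small below 0.01 m/s and angular speed of foot_small below 0.05 rad/s); the robot touches nothing.
It fails at once if the foot is forced or dropped on the stand: contact force above 45 N (contact force between foot_small and stand above 45 N).
It fails at once if the larger foot or a bystander is moved more than 30 mm (distance of any of foot_large, hammer, tack_tin, cement_jar, last, thread_cone, heel_block from where it was at the start of the episode above 0.03 m).
It also fails if it takes over 72 s, if anything falls off the work surface, if the arm or the gripper's body presses on something with over 40 N, if the wrist force passes 120 N, or if a joint passes its speed limit or range.

### The arm

A 6-joint arm with a two-finger parallel gripper is mounted at the origin on the work surface. World frame = base frame: x ahead of the robot, y to its left, z up, the work surface at z = 0. Lengths are in mm, angles in rad, forces in N, time in s.
With the tool pointing down it reaches from about 275 to 1000 mm from the base axis. Payload 8.4 kg.
Tool frame: the origin (TCP) lies at the very end of the fingers, on their centre line; the grasp point (between the pads) lies 19 mm behind it (r.pinch_z is the distance from the TCP to the grasp point, in mm); z points along the fingers, y is the direction in which the jaws open and shut (so a half turn about z gives the same grasp; the last joint's range is limited). The gripper opens to 85 mm and grips with 20 to 120 N. Pads are 22 mm wide; open, the fingers measure 114 mm over their backs; the gripper's body (76 mm by 85 mm) begins 54 mm behind the grasp point. The pads swing forward as they close: fully open they stand 13 mm farther back than shut.
Start: joints at [-1.341, 0.353, 1.633, -0, 1.155, -0.002], TCP at [143.579, -608.287, 231.281] pointing down, gripper open.
Joint ranges: [-2.63, 2.63], [-0.92, 2.1], [0.06, 2.66], [-1.3, 4.44], [0, 2.69], [-3.02, 3.02]. Speed limits (rad/s): [2.22, 2.22, 2.79, 3.14, 3.14, 3.14].

### API

Orientations are given as [roll, pitch, yaw] about the fixed x, y, z axes, in that order (R = Rz(yaw) Ry(pitch) Rx(roll)).
In Python, from rig import r, optics gives the robot as it stands.
- The arm moves only by the shell command python3 -m creep 'ROWS' [FORCE]. ROWS is JSON, a list of rows, each an object with "dp": the shift along the tool's x, y, z in mm, a list of three; "angular": the turn, a rotation vector about the tool's x, y, z in rad, a list of three; "fingers": the finger opening in mm, from 0 to 85.4. In form: [{"dp": [dx, dy, dz], "angular": [wx, wy, wz], "fingers": fingers}, ...]. A call has 1 to 5 rows; each row is the pose to reach, as a shift and turn from the pose commanded when the call began, along the tool's axes at that moment; what a row does not reach only later rows make up. A row lasts 1/12 s, in which the tool goes at most 41.7 mm and 7.16 degrees, less where a joint would pass 70% of its speed; a pose out of reach is approached as far as the arm can. A call with a gripper value outside its range is refused whole. The fingers move at their own pace and stop on an object; FORCE is the grip in N (left out, the last holds). Time passes only in rows, so rows that repeat a pose let the fingers close. It gives the time, the measured TCP pose, the force and the opening at its end, in the units of the state.
- r.sense(): the state, without advancing time (a new reading comes with each control period).
- optics.grab_frame(name): name is "side" or "top" or "wrist"; returns the picture (384x512x3 uint8, blue, green, red); there is no depth.
- optics.camera_params(name): a dict with "fx", "fy", "cx", "cy" (pixels), "distortion" ([k1, k2, p1, p2, k3] as OpenCV has them; the pictures are not rectified), "eye" and "rotation" of the camera in the world; the wrist camera has in their place "T_tool_cam" (4x4, takes a point from camera to tool coordinates, whose origin is the TCP and whose axes are the flange's). Camera axes: x right, y up, looking along -z (the intrinsics and any distortion apply to the point x, -y, -z); pixel columns grow to the right and rows downward; lengths in mm; the calibration is good to about 2 mm. A picture is of the moment at which its call begins: read the wrist's pose just before it. camera_params takes no time and is no camera call.
- r.sign_off(): hands the job in, once; it reports no verdict.
The state is a dict: "clock": time; "qpos": joint angles; "qvel": joint speeds; "joint_efforts": joint torques, N m; "eef_pos": TCP position; "tcp_rot": TCP orientation; "contact_force": force on the tool from outside, world axes, zero at the start; "wrist_torque": the same for the moment, N m; "opening": opening from 0.0 (shut) to 1.0 (fully open).
Only numpy, scipy, OpenCV 4.12 (cv2) and the standard library are available. Lean on these libraries where they do the work, as an engineer would, in place of code of your own. Each camera call takes 0.05 s, during which the arm holds its last target.

## Working session

There is one attempt and no reset: what is moved stays moved. The work goes in short steps, Python scripts to look and compute and a shell command to move; the robot and the scene stay as the last step left them, time stands still between calls to the robot, and variables do not carry over. Pictures are saved under pics/ and viewed, and the job is handed in when it is done.

```bash
ls; mkdir -p pics; python3 - <<'E'
from rig import r, optics
import cv2
print(r.sense())
for n in ["side","top","wrist"]:
    im=optics.grab_frame(n); cv2.imwrite(f"pics/{n}0.png",im)
    print(n,optics.camera_params(n))
print(r.pinch_z)
E
```

```text
pics
{'clock': 0.0, 'qpos': array([-1.34138102e+00,  3.53609470e-01,  1.63416542e+00, -8.90020755e-06,
        1.15518020e+00, -2.42590022e-03]), 'qvel': array([-2.33022632e-04,  3.89753176e-04,  5.78719880e-05,  1.26411762e-03,
        8.01664456e-04,  4.35847352e-05]), 'joint_efforts': array([ 3.18549592e-04, -6.05253983e+01, -3.42062545e+01, -5.19969706e-05,
        9.11536772e-03,  5.64763383e-06]), 'eef_pos': array([ 143.4772617 , -607.80958877,  230.57244633]), 'tcp_rot': array([-3.14023021e+00,  4.83246371e-06,  2.31844813e-01]), 'contact_force': array([0.31355623, 0.34458526, 0.38831218]), 'wrist_torque': array([-0.00356615, -0.01230575,  0.01352196]), 'opening': 0.9997933905832762}
side {'fx': 495.5262077464602, 'fy': 495.5262077464602, 'cx': 262.524258908029, 'cy': 190.64517146083148, 'distortion': array([-0.20189983,  0.        ,  0.        ,  0.        ,  0.        ]), 'eye': array([ 358.89857349, 1004.88196264, 1146.22744425]), 'rotation': array([ 0.77717864,  0.01886427, -2.99037561])}
top {'fx': 453.97286241972614, 'fy': 453.97286241972614, 'cx': 246.81414513054153, 'cy': 191.4346224519881, 'distortion': array([-0.04479947,  0.        ,  0.        ,  0.        ,  0.        ]), 'eye': array([ 445.54290536,    9.45603062, 1611.18512062]), 'rotation': array([ 0.06009789,  0.00577142, -1.5543135 ])}
wrist {'fx': 328.1614856617286, 'fy': 328.1614856617286, 'cx': 254.40328295598866, 'cy': 188.63953518285012, 'distortion': array([0.0131453, 0.       , 0.       , 0.       , 0.       ]), 'T_tool_cam': array([[ 1.38128329e-03,  9.44662602e-01,  3.28040637e-01,
         8.47711199e+01],
       [ 9.99998841e-01, -1.51511543e-03,  1.52393290e-04,
         5.12161959e-01],
       [ 6.40979672e-04,  3.28040046e-01, -9.44663600e-01,
        -1.41869346e+02],
       [ 0.00000000e+00,  0.00000000e+00,  0.00000000e+00,
         1.00000000e+00]])}
18.700000000000003
```

View pics/top0.png

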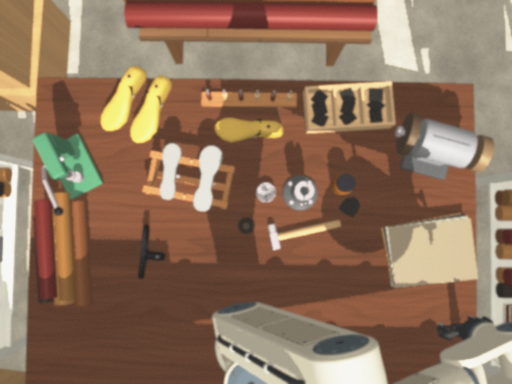

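View pics/side0.png

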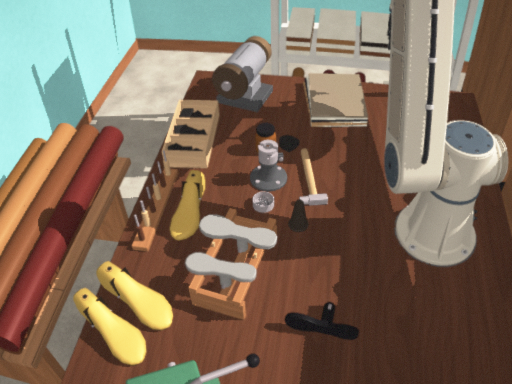

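View pics/wrist0.png

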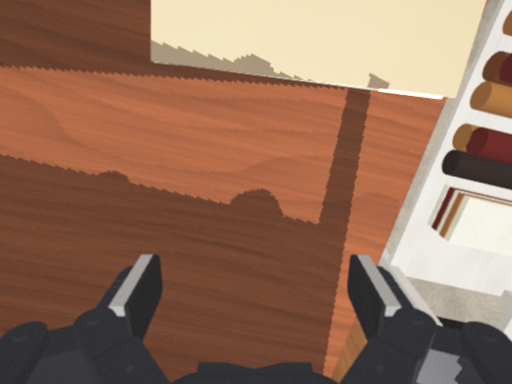

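The top view shows two feet on the rack, at about (171,171) and (207,178). The stand is at (300,192), the tin at (266,192), the hammer at (300,232) and the black look-alike foot at (148,250). I'll crop in to tell the two feet apart.

```bash
cat > h.py <<'E'
import numpy as np, cv2
from scipy.spatial.transform import Rotation as R
from rig import r, optics
def cam(n,s=None):
    p=optics.camera_params(n)
    K=np.array([[p['fx'],0,p['cx']],[0,p['fy'],p['cy']],[0,0,1]]);d=np.array(p['distortion'])
    if n=='wrist':
        s=s or r.sense(); T=p['T_tool_cam']
        Rt=R.from_euler('xyz',s['tcp_rot']).as_matrix()
        return K,d,Rt@T[:3,3]+s['eef_pos'],Rt@T[:3,:3]
    return K,d,np.array(p['eye']),R.from_euler('xyz',p['rotation']).as_matrix()
F=np.diag([1,-1,-1.])
def proj(c,P):
    K,d,e,Rm=c
    q=(np.atleast_2d(P)-e)@Rm@F
    return cv2.projectPoints(q.reshape(-1,1,3),np.zeros(3),np.zeros(3),K,d)[0].reshape(-1,2)
def unproj(c,uv,z):
    K,d,e,Rm=c
    n=cv2.undistortPoints(np.array(uv,float).reshape(-1,1,2),K,d).reshape(-1,2)
    v=np.c_[n,np.ones(len(n))]@F@Rm.T
    return e+v*((z-e[2])/v[:,2])[:,None]
def crop(im,x0,y0,w,h,k,fn):
    cv2.imwrite(fn,cv2.resize(im[y0:y0+h,x0:x0+w],None,fx=k,fy=k,interpolation=cv2.INTER_CUBIC))
E
python3 - <<'E'
from h import *
im=cv2.imread('pics/top0.png')
crop(im,135,125,110,100,7,'pics/rack_t.png')
crop(im,240,150,130,110,6,'pics/stand_t.png')
im=cv2.imread('pics/side0.png'); crop(im,170,190,130,130,6,'pics/rack_s.png')
c=cam('top')
print(unproj(c,[[171,171],[207,178]],106).round(),unproj(c,[[300,192]],140).round(),unproj(c,[[266,192]],26).round())
E
```

```text
[[600. 274. 106.]
 [579. 153. 106.]] [[ 535. -153.  140.]] [[540. -47.  26.]]
```

View pics/rack_t.png

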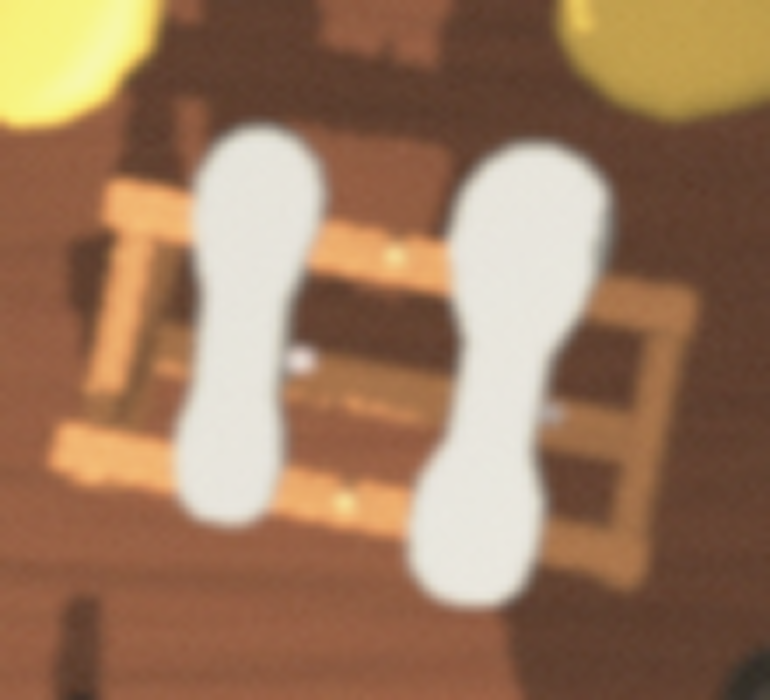

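View pics/stand_t.png

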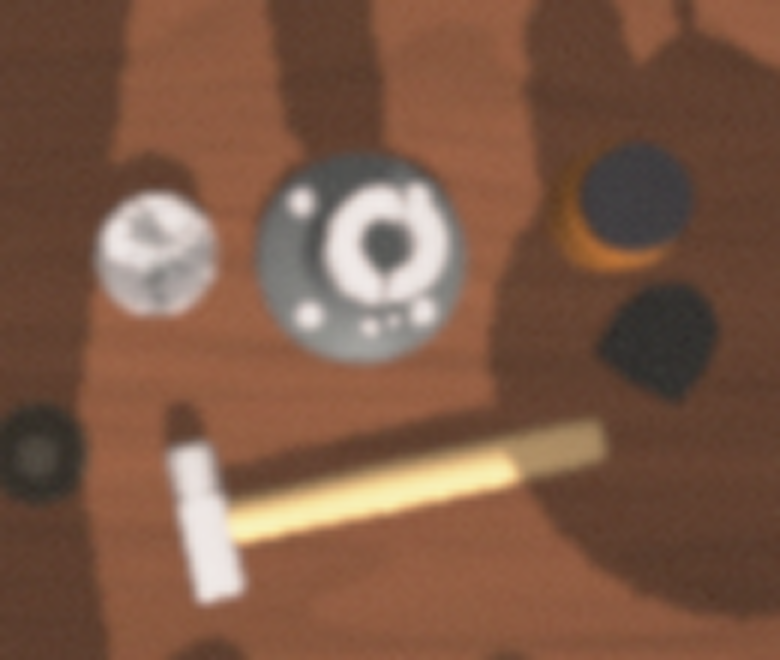

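View pics/rack_s.png

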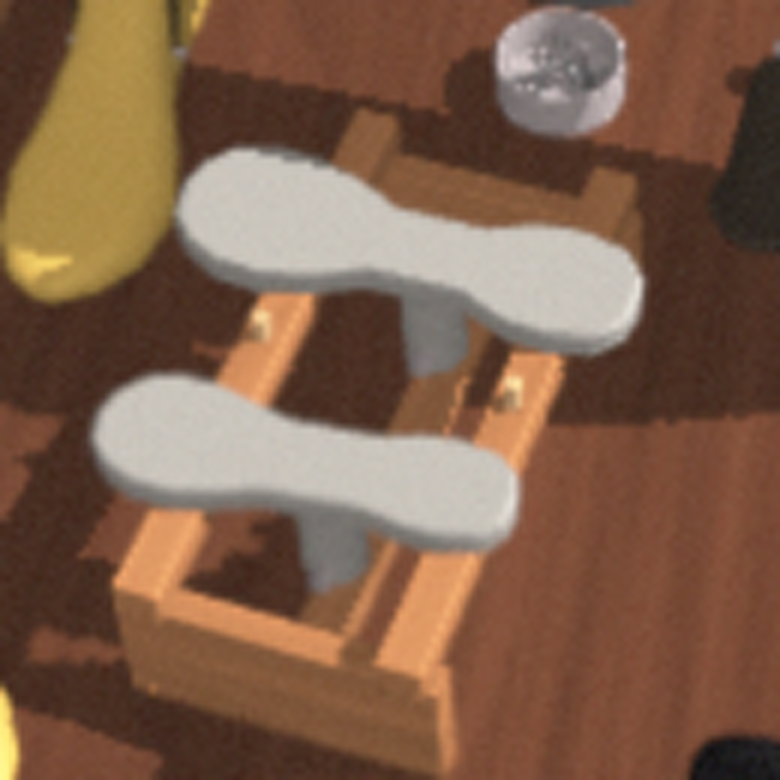

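The candidates are the left foot (171,171), the right foot (207,178), the black one (148,250), and the dark shapes in the box at (350,105). The left foot measures about 191 mm by 62 mm, against roughly 223 mm by 76 mm for the right, so the left one is foot_small. Next I'll get a numeric fit and plan a wrist look at the socket rim.

```bash
cat >> h.py <<'E'
def togo(p,yaw,s=None):
    "shift in tool axes and turn (about tool z) to reach TCP p, tool down, yaw"
    s=s or r.sense(); Rt=R.from_euler('xyz',s['tcp_rot'])
    Rg=R.from_euler('xyz',[np.pi,0,yaw])
    print('dp',Rt.inv().apply(np.array(p)-s['eef_pos']).round(1),'ang',(Rt.inv()*Rg).as_rotvec().round(4),'t',round(s['clock'],2))
E
python3 - <<'E'
from h import *
im=cv2.imread('pics/top0.png'); c=cam('top')
g=im.min(2); m=(g>170).astype(np.uint8); m[:, :135]=0;m[:,245:]=0;m[:125]=0;m[225:]=0
cs=[k for k in cv2.findContours(m,0,cv2.CHAIN_APPROX_NONE)[0] if len(k)>60]
for k in cs:
    W=unproj(c,k.reshape(-1,2),106)[:,:2]
    mm=np.zeros_like(m);cv2.drawContours(mm,[k],-1,1,-1)
    ys,xs=np.nonzero(mm);Q=unproj(c,np.c_[xs,ys],106)[:,:2]
    q0=Q.mean(0);w,v=np.linalg.eigh(np.cov((Q-q0).T));a=v[:,1]*np.sign(v[0,1])
    t=(W-q0)@a; n=(W-q0)@np.array([-a[1],a[0]])
    print('len',np.ptp(t),'wid',np.ptp(n),'yaw',np.arctan2(a[1],a[0]),'toe',q0+a*t.max(),'heel',q0+a*t.min())
    print('stem est',q0+a*(t.max()-t.min())*0+a*(t.max()-106), q0+a*(t.min()+85))
togo([525,-153,235],0.2)
E
```

```text
len 218.6346289090649 wid 68.86136650592721 yaw -0.1610941519346176 toe [686.77297311 137.61835959] heel [470.96914358 172.68697969]
stem est [582.14542145 154.62057808] [554.86859538 159.05312524]
len 185.6891482199174 wid 61.781757374977076 yaw -0.08647898983217292 toe [691.72399777 271.67550525] heel [506.72876582 287.71370717]
stem est [586.12011744 280.83085665] [591.41112269 280.3721518 ]
dp [ 475.8 -355.1   -3.9] ang [-0.001  -0.      0.0318] t 0.15
```

```bash
python3 -m creep '[{"dp":[33,-25,0],"angular":[0,0,0],"fingers":85},{"dp":[66,-50,0],"angular":[0,0,0],"fingers":85},{"dp":[99,-75,0],"angular":[0,0,0],"fingers":85},{"dp":[132,-100,0],"angular":[0,0,0],"fingers":85},{"dp":[165,-125,0],"angular":[0,0,0],"fingers":85}]'; python3 -m creep '[{"dp":[33,-25,0],"angular":[0,0,0],"fingers":85},{"dp":[66,-50,0],"angular":[0,0,0],"fingers":85},{"dp":[99,-75,0],"angular":[0,0,0],"fingers":85},{"dp":[132,-100,0],"angular":[0,0,0],"fingers":85},{"dp":[165,-125,0],"angular":[0,0,0],"fingers":85}]'; python3 -m creep '[{"dp":[33,-25,0],"angular":[0,0,0],"fingers":85},{"dp":[66,-50,0],"angular":[0,0,0],"fingers":85},{"dp":[99,-75,0],"angular":[0,0,0],"fingers":85},{"dp":[130,-98,0],"angular":[0,0,0],"fingers":85},{"dp":[143,-105,0],"angular":[0,0,0],"fingers":85}]';  python3 - <<'E'
from h import *
togo([525,-153,235],0.2)
E
```

```text
clock: 0.57
eef_pos: [276.1, -447.0, 231.1]
tcp_rot: [-3.141, 0.0, 0.231]
contact_force: [0.5, -0.4, 1.1]
opening: 0.994
clock: 0.98
eef_pos: [408.1, -287.4, 231.3]
tcp_rot: [3.141, -0.0, 0.232]
contact_force: [1.3, -0.7, 0.8]
opening: 0.996
clock: 1.4
eef_pos: [524.7, -150.4, 231.2]
tcp_rot: [-3.141, -0.001, 0.234]
contact_force: [0.0, -0.1, -0.7]
opening: 0.996
dp [-0.3  2.6 -3.8] ang [-0.0009 -0.0011  0.0342] t 1.4
```

```bash
python3 -m creep '[{"dp":[0,0,0],"angular":[0,0,0],"fingers":85}]';  python3 - <<'E'
from h import *
s=r.sense(); im=optics.grab_frame('wrist'); cv2.imwrite('pics/w1.png',im); np.save('w1.npy',dict(s),allow_pickle=True)
crop(im,170,90,180,150,4.4,'pics/w1c.png')
print(s['eef_pos'],s['tcp_rot'])
E
```

```text
clock: 1.48
eef_pos: [524.4, -151.8, 231.1]
tcp_rot: [-3.141, -0.001, 0.235]
contact_force: [0.4, 0.1, -0.0]
opening: 0.994
[ 524.37478688 -151.80571035  231.10930057] [-3.14133422e+00 -7.17799203e-04  2.35366293e-01]
```

View pics/w1.png

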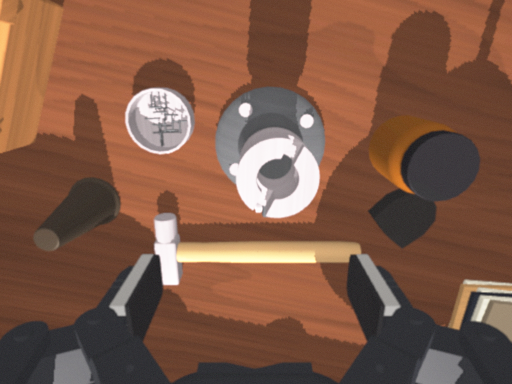

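View pics/w1c.png

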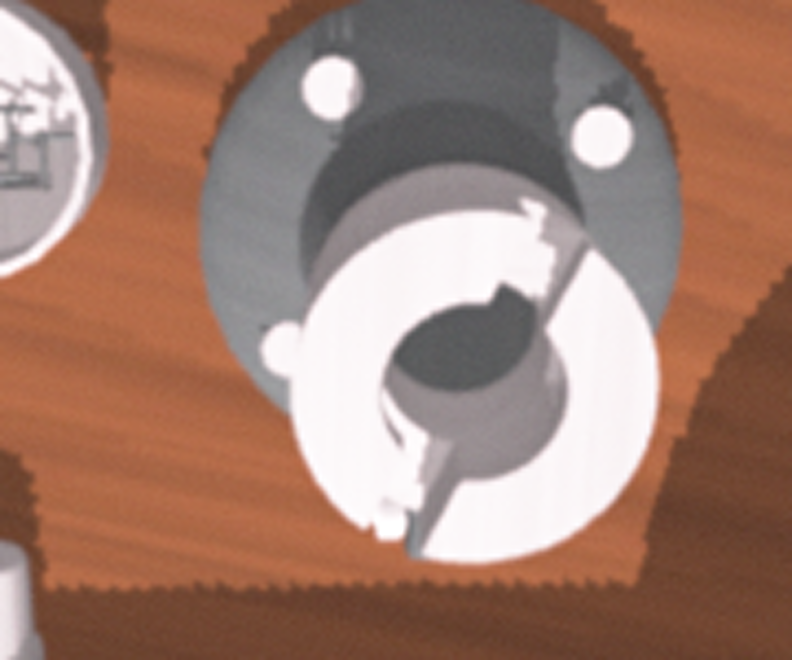

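The wrist view shows the rim centred at about (278,178). The slot edges run from about (304,146) at the upper right to (264,216) at the lower left.

```bash
python3 - <<'E'
from h import *
s=np.load('w1.npy',allow_pickle=True).item(); c=cam('wrist',s)
f=lambda L:[[x/4.4+170-.4,y/4.4+90-.4] for x,y in L]
e=unproj(c,f([[590,248],[412,555]]),140); d=e[0]-e[1]; print('edge dir',np.arctan2(d[1],d[0]),e)
# rim outer circle by fit of bright contour
pts=unproj(c,f([[290,380],[660,385],[475,563],[355,255],[455,208],[310,460],[345,515],[620,285],[632,475],[560,548]]),140)[:,:2]
A=np.c_[2*pts,np.ones(len(pts))]; x=np.linalg.lstsq(A,(pts**2).sum(1),rcond=None)[0]
print('rim',x[:2],'rad',np.sqrt(x[2]+x[:2]@x[:2]))
C=x[:2]; n=np.array([-d[1],d[0]])/np.hypot(*d[:2]); print('edge offset',(e[:,:2]-C)@n)
# base center with bolts/circle from top cam & from wrist
b=unproj(c,f([[200,225],[683,235],[300,20],[240,100],[620,60],[668,165],[655,335],[215,315]]),5)[:,:2]
A=np.c_[2*b,np.ones(len(b))]; x=np.linalg.lstsq(A,(b**2).sum(1),rcond=None)[0]; print('base(z~5)',x[:2],np.sqrt(x[2]+x[:2]@x[:2]))
print('bolts',unproj(c,f([[332,88],[603,137],[283,348]]),14))
ct=cam('top'); print('top rim',unproj(ct,[[240+388/6,150+243/6]],140))
E
```

```text
edge dir -0.24522269882642925 [[ 568.17633133 -178.14578447  140.        ]
 [ 508.3433925  -163.17203486  140.        ]]
rim [ 539.45053067 -166.33511095] rad 31.18044139166834
edge offset [-4.48350633 -4.48350633]
base(z~5) [ 539.73698018 -166.02350792] 62.040237048435735
bolts [[ 570.34071117 -130.79760318   14.        ]
 [ 574.48918473 -198.07499698   14.        ]
 [ 503.6594579  -133.2608125    14.        ]]
top rim [[ 539.98481959 -168.36976447  140.        ]]
```

```bash
python3 - <<'E'
from h import *
togo([580,280.5,231],-0.086)
E
```

```text
dp [ 1.564e+02 -4.085e+02 -1.000e-01] ang [-0.      0.0007  0.3207] t 1.53
```

```bash
python3 -m creep '[{"dp":[14,-37,0],"angular":[0,0,0.06],"fingers":85},{"dp":[28,-74,0],"angular":[0,0,0.12],"fingers":85},{"dp":[42,-111,0],"angular":[0,0,0.18],"fingers":85},{"dp":[56,-148,0],"angular":[0,0,0.24],"fingers":85},{"dp":[70,-185,0],"angular":[0,0,0.32],"fingers":85}]';  python3 - <<'E'
from h import *
togo([580,280.5,231],-0.086)
E
```

```text
clock: 1.95
eef_pos: [547.2, 41.7, 231.3]
tcp_rot: [3.141, 0.0, -0.093]
contact_force: [0.9, 0.3, -0.0]
opening: 0.995
dp [ 1.050e+01 -2.408e+02  1.000e-01] ang [ 0.0006  0.0004 -0.0069] t 1.95
```

```bash
python3 -m creep '[{"dp":[2,-40,0],"angular":[0,0,0],"fingers":85},{"dp":[4,-80,0],"angular":[0,0,0],"fingers":85},{"dp":[6,-120,0],"angular":[0,0,0],"fingers":85},{"dp":[8,-160,0],"angular":[0,0,0],"fingers":85},{"dp":[10,-200,0],"angular":[0,0,0],"fingers":85}]'; python3 -m creep '[{"dp":[0,-25,0],"angular":[0,0,0],"fingers":85},{"dp":[0,-38,0],"angular":[0,0,0],"fingers":85},{"dp":[0,-38,0],"angular":[0,0,0],"fingers":85}]'; python3 - <<'E'
from h import *
togo([580,280.5,231],-0.086)
s=r.sense(); im=optics.grab_frame('wrist'); cv2.imwrite('pics/w2.png',im); np.save('w2.npy',dict(s),allow_pickle=True)
print(s['eef_pos'],s['tcp_rot'])
E
```

```text
clock: 2.37
eef_pos: [575.6, 240.0, 231.2]
tcp_rot: [3.141, 0.0, -0.09]
contact_force: [0.8, -0.5, -0.7]
opening: 0.994
clock: 2.62
eef_pos: [579.0, 278.8, 230.9]
tcp_rot: [3.141, 0.0, -0.087]
contact_force: [-0.1, -0.0, 0.0]
opening: 0.995
dp [ 0.8 -1.8 -0.1] ang [ 0.0002  0.0004 -0.0011] t 2.62
[579.04550119 278.80186782 230.87983004] [ 3.14138097e+00  3.92034139e-04 -8.71315758e-02]
```

View pics/w2.png

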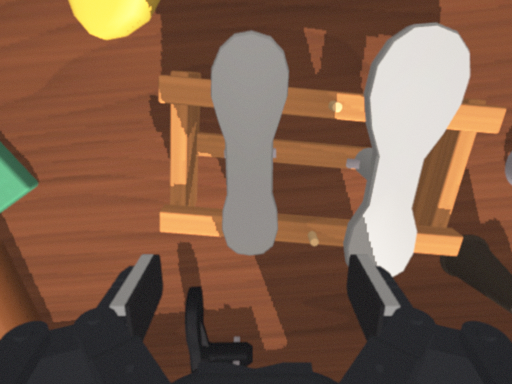

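The wrist view shows the smaller foot from toe (249,33) to heel (250,254), with its waist at about (249,165). It looks shorter and narrower than the one at (400,150).

```bash
python3 - <<'E'
from h import *
im=cv2.imread('pics/w2.png'); s=np.load('w2.npy',allow_pickle=True).item(); c=cam('wrist',s)
hsv=cv2.cvtColor(im,cv2.COLOR_BGR2HSV)
m=((hsv[...,1]<50)&(hsv[...,2]>90)).astype(np.uint8); m[:,:200]=0;m[:,300:]=0;m[262:]=0
m=cv2.morphologyEx(m,cv2.MORPH_OPEN,np.ones((7,7)))
k=max(cv2.findContours(m,0,cv2.CHAIN_APPROX_NONE)[0],key=len)
mm=np.zeros_like(m);cv2.drawContours(mm,[k],-1,1,-1); o=im.copy();cv2.drawContours(o,[k],-1,(0,0,255),1);crop(o,190,20,120,250,2.3,'pics/w2c.png')
W=unproj(c,k.reshape(-1,2),106)[:,:2]
ys,xs=np.nonzero(mm);Q=unproj(c,np.c_[xs,ys],106)[:,:2]
# foot outline parametric: symmetric fit: midline of width at stations
q0=Q.mean(0);w,v=np.linalg.eigh(np.cov((Q-q0).T));a=v[:,1]*np.sign(v[0,1])
for it in range(4):
    b=np.array([-a[1],a[0]]);t=(Q-q0)@a;n=(Q-q0)@b
    st=np.arange(np.ceil(t.min())+15,t.max()-15,8); mid=[];wd=[]
    for u in st:
        z=n[abs(t-u)<2]; mid.append((z.max()+z.min())/2); wd.append(np.ptp(z))
    p=np.polyfit(st,mid,1); a=(a+p[0]*b);a/=np.linalg.norm(a); q0=q0+p[1]*b
print('yaw',np.arctan2(a[1],a[0]),'len',np.ptp(t)); print(np.c_[st-t.max(),mid,wd].round(1))
tw=(W-q0)@a
print('axis from toe',q0+a*(tw.max()-106),'from heel',q0+a*(tw.min()+85))
E
```

```text
yaw -0.08679670805462351 len 186.70458906774877
[[-1.715e+02  1.000e-01  4.450e+01]
 [-1.635e+02  0.000e+00  4.780e+01]
 [-1.555e+02  0.000e+00  4.740e+01]
 [-1.475e+02 -0.000e+00  4.700e+01]
 [-1.395e+02 -5.000e-01  4.570e+01]
 [-1.315e+02 -5.000e-01  4.180e+01]
 [-1.235e+02 -1.000e-01  3.880e+01]
 [-1.155e+02 -1.000e-01  3.850e+01]
 [-1.075e+02  2.000e-01  3.890e+01]
 [-9.950e+01  2.000e-01  3.860e+01]
 [-9.150e+01 -7.000e-01  4.150e+01]
 [-8.350e+01  5.000e-01  3.850e+01]
 [-7.550e+01  5.000e-01  4.300e+01]
 [-6.750e+01  5.000e-01  4.750e+01]
 [-5.950e+01  8.000e-01  5.250e+01]
 [-5.150e+01  3.000e-01  5.590e+01]
 [-4.350e+01  0.000e+00  5.930e+01]
 [-3.550e+01 -2.000e-01  5.870e+01]
 [-2.750e+01 -5.000e-01  5.890e+01]
 [-1.950e+01 -9.000e-01  5.450e+01]]
axis from toe [588.28316131 281.89251014] from heel [592.55948506 281.52040441]
```

View pics/w2c.png

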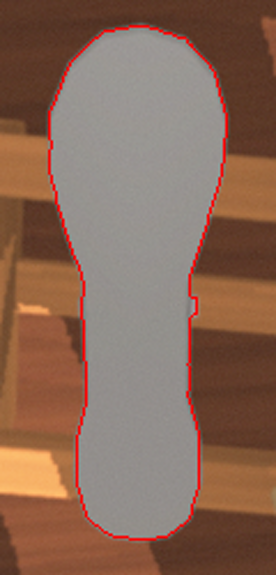

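```bash
python3 - <<'E'
from h import *
togo([590.4,281.6,77],-0.087)
E
```

```text
dp [ 11.2  -5.5 153.9] ang [ 0.0011  0.0006 -0.0007] t 2.67
```

```bash
python3 -m creep '[{"dp":[5,-2,35],"angular":[0,0,0],"fingers":85},{"dp":[11,-5,60],"angular":[0,0,0],"fingers":85},{"dp":[11,-5,80],"angular":[0,0,0],"fingers":85},{"dp":[11,-5,80],"angular":[0,0,0],"fingers":85}]'; python3 - <<'E'
from h import *
togo([590.4,281.6,77],-0.087)
s=r.sense(); im=optics.grab_frame('wrist'); cv2.imwrite('pics/w3.png',im); np.save('w3.npy',dict(s),allow_pickle=True)
print(s['eef_pos'],s['tcp_rot'])
E
```

```text
clock: 3.0
eef_pos: [588.1, 278.3, 146.9]
tcp_rot: [3.137, 0.006, -0.09]
contact_force: [-0.1, -0.0, -0.6]
opening: 0.993
dp [ 2.5 -3.8 69.9] ang [ 0.0044  0.0063 -0.0032] t 3.0
[588.062424   278.27040953 146.93138062] [ 3.13715572  0.00631359 -0.09021351]
```

View pics/w3.png

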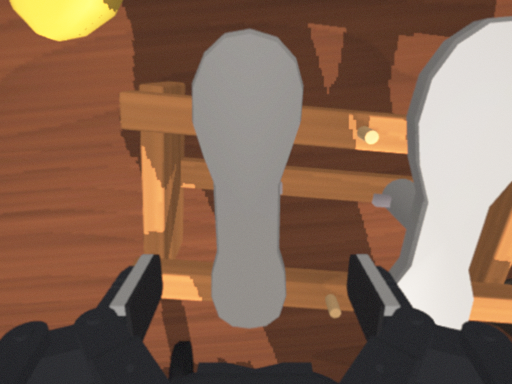

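```bash
python3 -m creep '[{"dp":[2,-4,25],"angular":[0,0,0],"fingers":85},{"dp":[2,-4,50],"angular":[0,0,0],"fingers":85},{"dp":[2,-4,67],"angular":[0,0,0],"fingers":85},{"dp":[2,-4,70],"angular":[0,0,0],"fingers":85},{"dp":[2,-4,70],"angular":[0,0,0],"fingers":85}]'; python3 - <<'E'
from h import *
togo([590.4,281.6,77],-0.087)
E
```

```text
clock: 3.47
eef_pos: [592.8, 284.9, 81.8]
tcp_rot: [3.141, 0.001, -0.089]
contact_force: [-1.2, -0.6, 0.8]
opening: 0.991
dp [-2.1  3.5  4.8] ang [ 0.0005  0.0005 -0.002 ] t 3.47
```

```bash
python3 -m creep '[{"dp":[-2,3.3,3],"angular":[0,0,0],"fingers":85},{"dp":[-2,3.3,3],"angular":[0,0,0],"fingers":85}]'; python3 - <<'E'
from h import *
togo([590.4,281.6,77],-0.087)
E
```

```text
clock: 3.63
eef_pos: [590.9, 282.4, 79.8]
tcp_rot: [-3.141, -0.002, -0.089]
contact_force: [-0.5, -0.9, 0.4]
opening: 0.995
dp [-0.4  0.9  2.8] ang [-0.0007 -0.0015 -0.0016] t 3.63
```

```bash
python3 -m creep '[{"dp":[0,0.8,2],"angular":[0,0,0],"fingers":85},{"dp":[0,0.8,2],"angular":[0,0,0],"fingers":45},{"dp":[0,0.8,2],"angular":[0,0,0],"fingers":30},{"dp":[0,0.8,2],"angular":[0,0,0],"fingers":30},{"dp":[0,0.8,2],"angular":[0,0,0],"fingers":30}]' 60; python3 -m creep '[{"dp":[0,0,0],"angular":[0,0,0],"fingers":30},{"dp":[0,0,0],"angular":[0,0,0],"fingers":30},{"dp":[0,0,0],"angular":[0,0,0],"fingers":30}]' 60
```

```text
clock: 4.05
eef_pos: [590.5, 282.4, 76.7]
tcp_rot: [-3.141, -0.0, -0.088]
contact_force: [-8.2, -3.5, 14.1]
opening: 0.465
clock: 4.3
eef_pos: [590.6, 282.5, 76.7]
tcp_rot: [-3.141, -0.001, -0.088]
contact_force: [-0.5, 0.9, 5.3]
opening: 0.462
```

```bash
python3 -m creep '[{"dp":[0,0,-5],"angular":[0,0,0],"fingers":30},{"dp":[0,0,-15],"angular":[0,0,0],"fingers":30},{"dp":[0,0,-35],"angular":[0,0,0],"fingers":30},{"dp":[0,0,-60],"angular":[0,0,0],"fingers":30},{"dp":[0,0,-90],"angular":[0,0,0],"fingers":30}]' 60; python3 -m creep '[{"dp":[0,0,-30],"angular":[0,0,0],"fingers":30},{"dp":[0,0,-55],"angular":[0,0,0],"fingers":30},{"dp":[0,0,-70],"angular":[0,0,0],"fingers":30},{"dp":[0,0,-75],"angular":[0,0,0],"fingers":30},{"dp":[0,0,-75],"angular":[0,0,0],"fingers":30}]'; python3 - <<'E'
from h import *
s=r.sense();print(s['contact_force'],s['wrist_torque'])
for n in ('side','wrist'):
    im=optics.grab_frame(n); cv2.imwrite(f'pics/{n}4.png',im)
E
```

```text
clock: 4.72
eef_pos: [588.7, 281.2, 165.6]
tcp_rot: [3.139, 0.004, -0.088]
contact_force: [-0.3, 0.3, -6.4]
opening: 0.456
clock: 5.13
eef_pos: [590.6, 282.1, 242.6]
tcp_rot: [-3.141, -0.001, -0.088]
contact_force: [-0.7, -0.0, -6.8]
opening: 0.458
[-0.65564504 -0.0325858  -6.77835781] [ 0.0256109   0.00781262 -0.06508823]
```

View pics/side4.png

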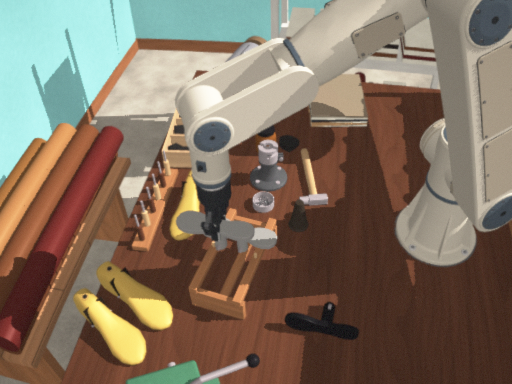

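View pics/wrist4.png

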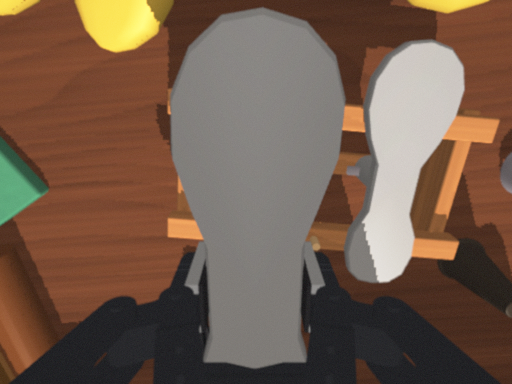

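The side and wrist views show the foot held by its waist, level, with its toe at (262,10). The larger foot is still in place. I'll now estimate the foot's pose in the hand.

```bash
python3 - <<'E'
from h import *
from scipy.optimize import least_squares
im=cv2.imread('pics/wrist4.png');hsv=cv2.cvtColor(im,cv2.COLOR_BGR2HSV)
m=((hsv[...,1]<50)&(hsv[...,2]>85)).astype(np.uint8); m[:,:165]=0;m[:,350:]=0;m[238:]=0
m=cv2.morphologyEx(m,cv2.MORPH_OPEN,np.ones((9,9)))
k=max(cv2.findContours(m,0,cv2.CHAIN_APPROX_NONE)[0],key=len).reshape(-1,2)
print('rows',[(v,k[k[:,1]==v][:,0].min(),k[k[:,1]==v][:,0].max()) for v in (15,30,60,90,110,130,160,190,220,232)],k[:,1].min())
# tool frame: pretend tool pose identity
p=optics.camera_params('wrist');K=np.array([[p['fx'],0,p['cx']],[0,p['fy'],p['cy']],[0,0,1]]);d=p['distortion'];T=p['T_tool_cam']
c=(K,d,T[:3,3],T[:3,:3])
for zt in (-32,-30,-28,-26,-24,-22,-20):
    W=unproj(c,k+0.0,zt); W=W[(k[:,1]<236)]
    t=W[:,0]; wid=[]
    toe=t.max(); n=np.ptp(W[:,1])
    mids=[]
    for u in np.arange(8,100,6):
        z=W[abs(t-(toe-u))<1.5,1]
        mids.append((u,(z.max()+z.min())/2,np.ptp(z))) if len(z)>1 else 0
    M=np.array(mids); pf=np.polyfit(-M[:,0],M[:,1],1)
    print('z',zt,'toe x',toe.round(1),'wid',n.round(1),'stem x',(toe-106).round(1),'mid slope',pf[0].round(4),'y at axis',np.polyval(pf,-106).round(1), M[[4,5],2].round(1), M[-3:,2].round(1))
E
```

```text
rows [(15, np.int32(221), np.int32(287)), (30, np.int32(205), np.int32(314)), (60, np.int32(183), np.int32(336)), (90, np.int32(172), np.int32(343)), (110, np.int32(171), np.int32(343)), (130, np.int32(171), np.int32(340)), (160, np.int32(173), np.int32(336)), (190, np.int32(184), np.int32(325)), (220, np.int32(196), np.int32(313)), (232, np.int32(201), np.int32(307))] 8
z -32 toe x 103.5 wid 57.5 stem x -2.5 mid slope 0.0247 y at axis -0.7 [56.5 56.9] [48.  44.5 40. ]
z -30 toe x 103.8 wid 58.5 stem x -2.2 mid slope 0.0251 y at axis -0.7 [57.5 57.8] [49.5 45.9 41.7]
z -28 toe x 104.1 wid 59.6 stem x -1.9 mid slope 0.0261 y at axis -0.7 [58.5 58.7] [51.  47.3 43.5]
z -26 toe x 104.5 wid 60.6 stem x -1.5 mid slope 0.0231 y at axis -0.5 [59.5 59.8] [48.8 45.2 40.8]
z -24 toe x 104.8 wid 61.7 stem x -1.2 mid slope 0.0236 y at axis -0.5 [60.5 60.8] [50.6 47.  42.2]
z -22 toe x 105.2 wid 62.7 stem x -0.8 mid slope 0.0253 y at axis -0.5 [61.5 61.7] [52.1 48.5 44. ]
z -20 toe x 105.5 wid 63.8 stem x -0.5 mid slope 0.0256 y at axis -0.5 [62.6 62.9] [53.6 50.  45.8]
```

```bash
python3 - <<'E'
from h import *
togo([539.5,-166.3,243],1.326)
E
python3 -m creep '[{"dp":[0,30,0],"angular":[0,0,-0.08],"fingers":30},{"dp":[0,66,0],"angular":[0,0,-0.18],"fingers":30},{"dp":[0,103,0],"angular":[0,0,-0.29],"fingers":30},{"dp":[0,140,0],"angular":[0,0,-0.40],"fingers":30},{"dp":[0,177,0],"angular":[0,0,-0.50],"fingers":30}]' 60;  python3 - <<'E'
from h import *
togo([539.5,-166.3,243],1.326)
E
```

```text
dp [-10.3 450.6  -2.5] ang [-4.0000e-04  2.4000e-03 -1.4142e+00] t 5.23
clock: 5.65
eef_pos: [573.1, 104.1, 239.2]
tcp_rot: [-3.141, 0.003, 0.418]
contact_force: [0.8, -0.7, -6.0]
opening: 0.459
dp [-140.5  233.5   -3.5] ang [-0.0022  0.0029 -0.908 ] t 5.65
```

```bash
python3 -m creep '[{"dp":[-20,33,0],"angular":[0,0,-0.11],"fingers":30},{"dp":[-40,66,0],"angular":[0,0,-0.22],"fingers":30},{"dp":[-60,100,0],"angular":[0,0,-0.33],"fingers":30},{"dp":[-80,133,0],"angular":[0,0,-0.44],"fingers":30},{"dp":[-100,166,0],"angular":[0,0,-0.55],"fingers":30}]' 60;  python3 - <<'E'
from h import *
togo([539.5,-166.3,243],1.326)
E
```

```text
clock: 6.07
eef_pos: [547.8, -88.0, 239.4]
tcp_rot: [-3.139, 0.001, 0.967]
contact_force: [1.0, 0.1, -5.8]
opening: 0.457
dp [-69.2  37.6  -3.6] ang [-0.003   0.0009 -0.3586] t 6.07
```

```bash
python3 -m creep '[{"dp":[-25,14,0],"angular":[0,0,-0.11],"fingers":30},{"dp":[-48,26,0],"angular":[0,0,-0.22],"fingers":30},{"dp":[-62,34,0],"angular":[0,0,-0.32],"fingers":30},{"dp":[-62,34,0],"angular":[0,0,-0.35],"fingers":30},{"dp":[-62,34,0],"angular":[0,0,-0.35],"fingers":30}]' 60;  python3 -m creep '[{"dp":[0,0,0],"angular":[0,0,0],"fingers":30},{"dp":[0,0,0],"angular":[0,0,0],"fingers":30},{"dp":[0,0,0],"angular":[0,0,0],"fingers":30}]' 60; python3 - <<'E'
from h import *
togo([539.5,-166.3,243],1.326); s=r.sense(); print(s['qpos'],s['contact_force'],s['wrist_torque'])
np.save('w5.npy',dict(s),allow_pickle=True)
for n in ('wrist','side','top'):
    im=optics.grab_frame(n); cv2.imwrite(f'pics/{n}5.png',im)
    if n=='side': crop(im,210,90,130,110,6,'pics/side5c.png')
    if n=='top': crop(im,230,130,130,110,6,'pics/top5c.png')
E
```

```text
clock: 6.48
eef_pos: [540.7, -157.6, 239.4]
tcp_rot: [-3.138, 0.0, 1.311]
contact_force: [-0.4, -0.2, -5.9]
opening: 0.455
clock: 6.73
eef_pos: [541.8, -155.9, 240.7]
tcp_rot: [-3.141, -0.0, 1.312]
contact_force: [-0.2, 0.1, -5.8]
opening: 0.46
dp [-10.6   0.5  -2.3] ang [-0.001  -0.0001 -0.0142] t 6.73
[-2.82929112e-01  2.49544997e-01  1.75554012e+00  8.02549186e-05
  1.13747420e+00 -2.39170536e-02] [-0.22933851  0.05657852 -5.75487898] [-0.0755003   0.0411968   0.00976723]
```

View pics/wrist5.png

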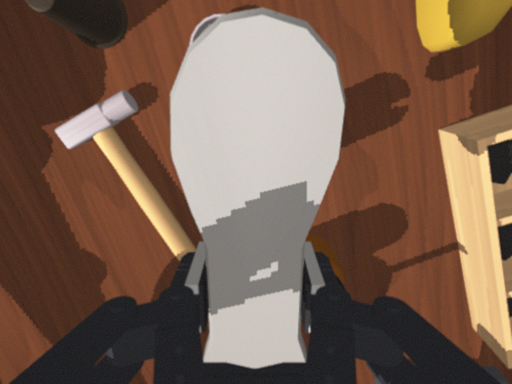

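View pics/side5c.png

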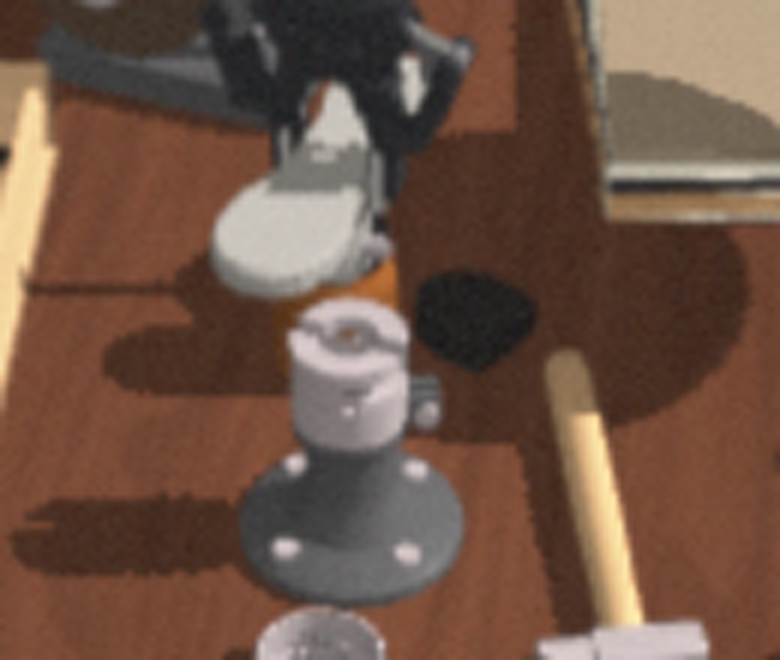

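View pics/top5c.png

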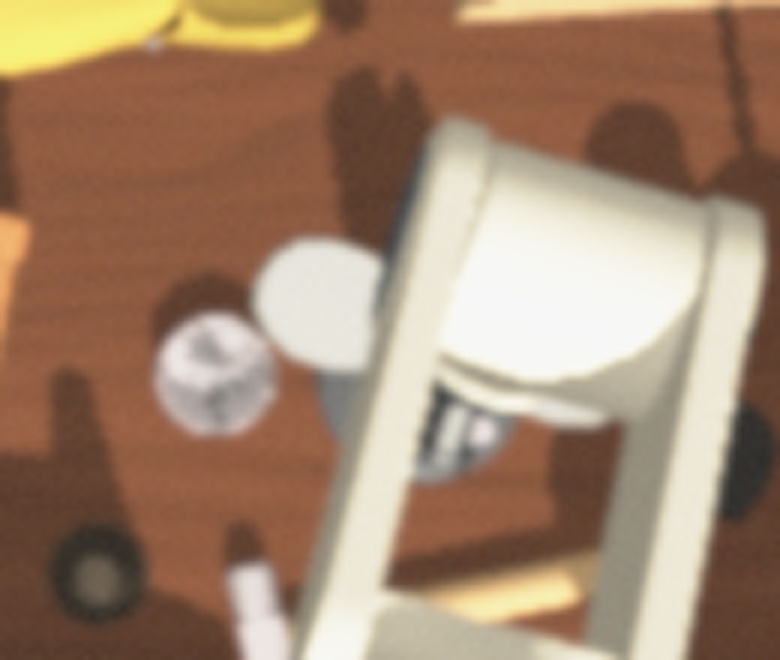

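```bash
python3 -m creep '[{"dp":[-5,0.5,0],"angular":[0,0,-0.015],"fingers":30},{"dp":[-10.5,0.5,5],"angular":[0,0,-0.025],"fingers":30},{"dp":[-10.5,0.5,15],"angular":[0,0,-0.025],"fingers":30},{"dp":[-10.5,0.5,20],"angular":[0,0,-0.025],"fingers":30},{"dp":[-10.5,0.5,20],"angular":[0,0,-0.025],"fingers":30}]' 60;  python3 -m creep '[{"dp":[0,0,0],"angular":[0,0,0],"fingers":30},{"dp":[0,0,0],"angular":[0,0,0],"fingers":30}]' 60; python3 - <<'E'
from h import *
togo([539.5,-166.3,217],1.338); s=r.sense(); print(s['contact_force'],s['wrist_torque'])
im=optics.grab_frame('side'); cv2.imwrite('pics/side6.png',im); crop(im,230,90,80,75,10,'pics/side6c.png')
c=cam('side'); u=proj(c,[[539.5,-166.3,140],[s['eef_pos'][0],s['eef_pos'][1],s['eef_pos'][2]+25-81],[s['eef_pos'][0],s['eef_pos'][1],s['eef_pos'][2]+25-24]]); print(u,(u-[230,90])*10)
E
```

```text
clock: 7.3
eef_pos: [538.5, -166.7, 219.2]
tcp_rot: [-3.138, -0.0, 1.336]
contact_force: [-0.7, -0.2, -6.2]
opening: 0.458
clock: 7.47
eef_pos: [539.8, -166.9, 221.2]
tcp_rot: [-3.141, -0.0, 1.337]
contact_force: [-0.1, -0.4, -5.2]
opening: 0.461
dp [ 0.5 -0.4  4.2] ang [-0.0002 -0.0001 -0.0013] t 7.47
[-0.12038701 -0.38646655 -5.1928032 ] [-0.00399633  0.00476797  0.01321689]
[[267.91430076 146.1494148 ]
 [267.75840257 139.81137845]
 [267.53726305 125.2560796 ]] [[379.14300759 561.49414801]
 [377.58402573 498.11378445]
 [375.37263052 352.56079603]]
```

View pics/side6c.png

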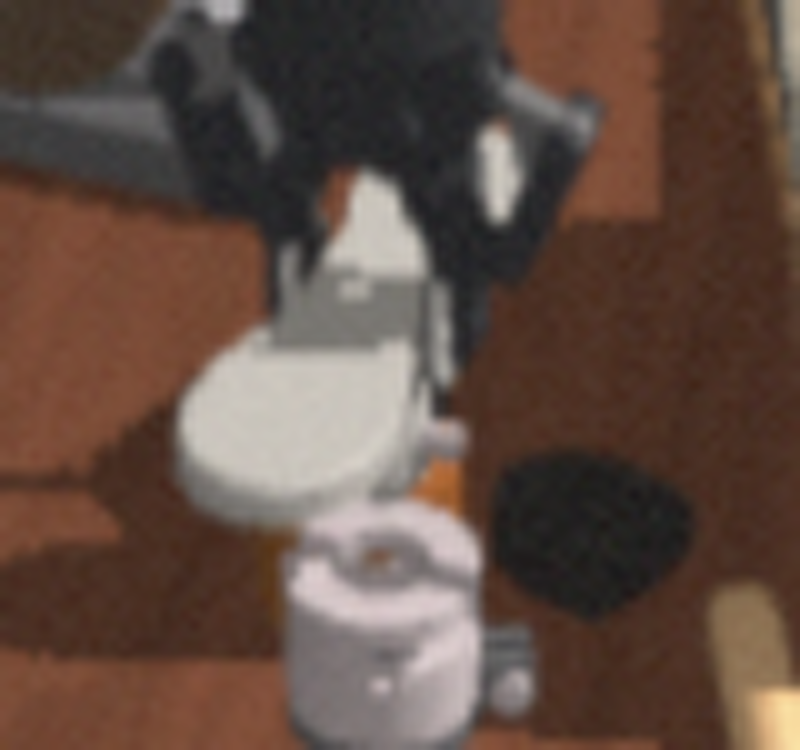

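```bash
python3 - <<'E'
from h import *
s=r.sense(); c=cam('side')
for tz in (23,25,28):
  for yo in (0,):
    Rz=R.from_euler('z',s['tcp_rot'][2]+yo).as_matrix()
    P=np.array([[0,26,-59],[0,-26,-59],[0,26,-55],[0,26,-63],[100,0,0],[106,0,0],[70,31,0],[70,-31,0]])@Rz.T+s['eef_pos']+[0,0,tz]
    print(tz,((proj(c,P)-[230,90])*10).round().tolist())
E
```

```text
23 [[455.0, 466.0], [298.0, 428.0], [455.0, 456.0], [455.0, 476.0], [244.0, 493.0], [236.0, 506.0], [384.0, 455.0], [186.0, 408.0]]
25 [[455.0, 461.0], [298.0, 423.0], [455.0, 451.0], [455.0, 471.0], [244.0, 488.0], [236.0, 500.0], [384.0, 450.0], [186.0, 402.0]]
28 [[455.0, 453.0], [298.0, 416.0], [455.0, 443.0], [455.0, 464.0], [244.0, 479.0], [236.0, 492.0], [384.0, 442.0], [185.0, 394.0]]
```

```bash
python3 - <<'E'
from h import *
s=r.sense(); c=cam('side'); im=cv2.imread('pics/side6.png')
k=14;x0,y0=245,108
big=cv2.resize(im[y0:y0+42,x0:x0+42],None,fx=k,fy=k,interpolation=cv2.INTER_CUBIC)
Rz=R.from_euler('z',s['tcp_rot'][2]).as_matrix()
def W(P): return np.array(P,float)@Rz.T+s['eef_pos']+[0,0,24]
def line(P,col):
    q=((proj(c,W(P))-[x0,y0]+.5)*k).astype(int); cv2.polylines(big,[q.reshape(-1,1,2)],False,col,1)
th=np.linspace(0,2*np.pi,40)
for zz in(-14,-24,-73): line(np.c_[15*np.cos(th),15*np.sin(th),0*th+zz],(0,255,0))
line(np.c_[10*np.cos(th),10*np.sin(th),0*th-81],(0,255,0))
for sy in(1,-1):
    for y in (15,26): line([[4,sy*y,-55],[-4,sy*y,-55],[-4,sy*y,-63],[4,sy*y,-63],[4,sy*y,-55]],(0,0,255))
line([[106,0,0],[100,18,0],[90,26,0],[70,31,0],[60,29,0],[24,20,0],[-24,20,0],[-50,25,0],[-85,0,0],[-50,-25,0],[-24,-20,0],[24,-20,0],[60,-29,0],[70,-31,0],[90,-26,0],[100,-18,0],[106,0,0]],(255,0,0))
cv2.imwrite('pics/ov6.png',big)
E
```

```text
(no output)
```

View pics/ov6.png

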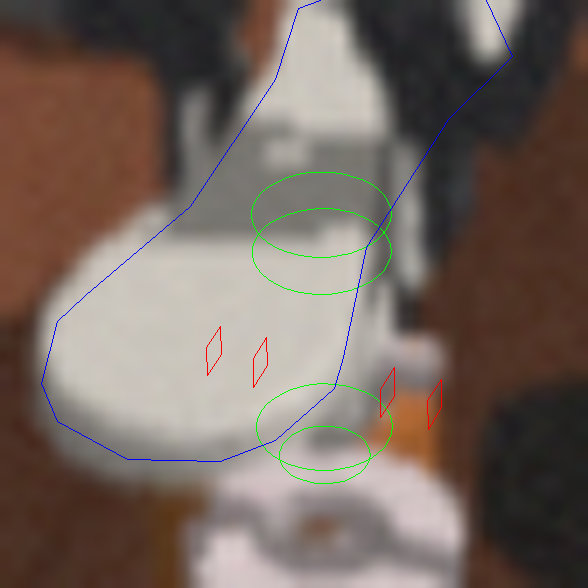

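```bash
python3 - <<'E'
from h import *
im=cv2.imread('pics/wrist5.png'); crop(im,180,220,150,150,5,'pics/w5c.png')
im=optics.grab_frame('wrist'); cv2.imwrite('pics/wrist6.png',im)
E
```

```text
(no output)
```

View pics/w5c.png

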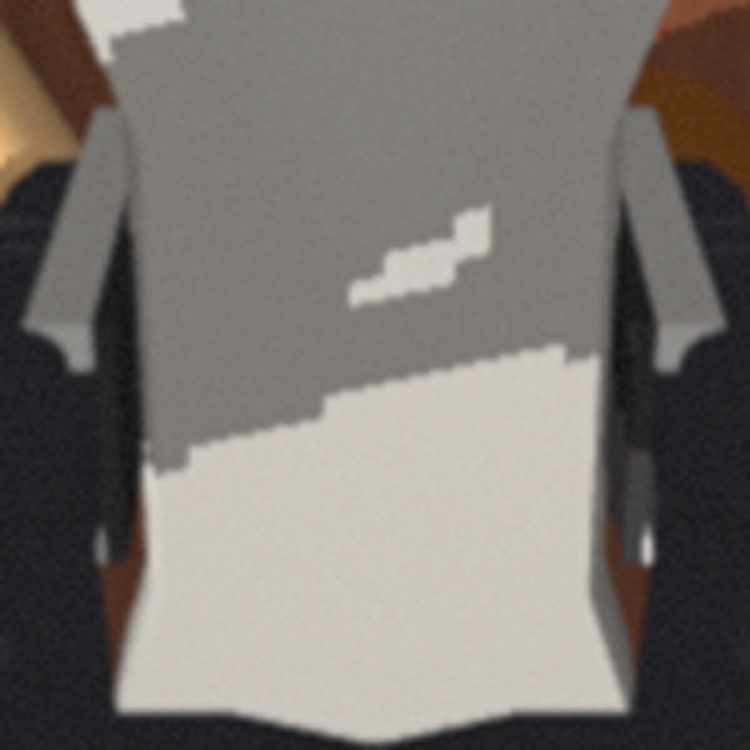

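```bash
python3 - <<'E'
from h import *
from scipy.optimize import least_squares
p=optics.camera_params('wrist');K=np.array([[p['fx'],0,p['cx']],[0,p['fy'],p['cy']],[0,0,1]]);T=p['T_tool_cam']
c=(K,p['distortion'],T[:3,3],T[:3,:3])
uv=np.array([[205,243.5],[305.5,243.5],[209.5,336],[298.6,336],[261,9]])
# tool frame: x fwd, y = -left, z down. foot y -> tool -y ; image right = +tool y
P=np.array([[24,-20,0],[24,20,0],[-24,-20,0],[-24,20,0],[106,0,0]],float)
def f(x,full=False):
    Rm=R.from_rotvec(x[3:]).as_matrix(); q=proj(c,P@Rm.T+x[:3]); 
    return q-uv if full else np.r_[(q-uv).ravel(),x[3]*20]
s=least_squares(f,[0,0,-25,0,0,0]); print(s.x.round(3)); print(f(s.x,1).round(1))
# forepart half widths
Rm=R.from_rotvec(s.x[3:]).as_matrix(); print(proj(c,np.array([[71,-31,0],[71,31,0]])@Rm.T+s.x[:3]))
for n in range(5):
    w=np.ones(5);w[n]=0
    g=lambda x:np.r_[((f(x,1))*w[:,None]).ravel(),x[3]*20]; print(n,least_squares(g,[0,0,-25,0,0,0]).x.round(3))
E
```

```text
[-2.8620e+00  5.2200e-01 -2.4839e+01  1.9000e-02  4.7000e-02  1.5000e-02]
[[ 0.2 -0.2]
 [ 0.6  0.2]
 [-0.2  0.1]
 [-0.4 -0.1]
 [-0.3  0. ]]
[[167.40832823 123.69496321]
 [348.07154171 126.01025507]]
0 [-2.7910e+00  5.4100e-01 -2.4769e+01  1.4000e-02  4.2000e-02  1.5000e-02]
1 [-2.9190e+00  5.7700e-01 -2.4932e+01  1.4000e-02  5.3000e-02  1.5000e-02]
2 [-2.8360e+00  4.9500e-01 -2.4966e+01  2.4000e-02  4.4000e-02  1.5000e-02]
3 [-2.8960e+00  4.5500e-01 -2.4681e+01  2.5000e-02  5.2000e-02  1.5000e-02]
4 [-2.9970e+00  4.7600e-01 -2.4651e+01  1.1000e-02  4.5000e-02  8.0000e-03]
```

```bash
python3 - <<'E'
from h import *
togo([540.3,-165.3,200],1.338); s=r.sense(); print(s['eef_pos'],s['contact_force'],s['wrist_torque'])
E
```

```text
dp [ 1.7 -0.1 21.5] ang [ 0.0005 -0.     -0.0012] t 7.57
[ 539.98881295 -166.92462188  221.52075107] [-0.45371976 -0.23173387 -6.04350958] [-0.00253732  0.02099148  0.02568508]
```

```bash
python3 -m creep '[{"dp":[1.7,0,6],"angular":[0,0,0],"fingers":30},{"dp":[1.7,0,12],"angular":[0,0,0],"fingers":30},{"dp":[1.7,0,18],"angular":[0,0,0],"fingers":30},{"dp":[1.7,0,21],"angular":[0,0,0],"fingers":30},{"dp":[1.7,0,21],"angular":[0,0,0],"fingers":30}]';  python3 -m creep '[{"dp":[0,0,1],"angular":[0,0,0],"fingers":30},{"dp":[0,0,2],"angular":[0,0,0],"fingers":30},{"dp":[0,0,2],"angular":[0,0,0],"fingers":30}]'; python3 - <<'E'
from h import *
togo([540.3,-165.3,200],1.338); s=r.sense(); print(s['contact_force'],s['wrist_torque'])
im=optics.grab_frame('side'); cv2.imwrite('pics/side7.png',im); crop(im,240,105,60,60,10,'pics/side7c.png')
E
```

```text
clock: 7.98
eef_pos: [539.5, -165.0, 199.1]
tcp_rot: [-3.14, -0.0, 1.337]
contact_force: [0.9, -0.4, -6.1]
opening: 0.456
clock: 8.23
eef_pos: [540.2, -165.3, 198.3]
tcp_rot: [3.141, -0.0, 1.337]
contact_force: [-0.4, -0.9, -5.4]
opening: 0.46
dp [ 0.   0.1 -1.7] ang [ 0.0001 -0.     -0.0013] t 8.23
[-0.42440348 -0.88530691 -5.39381171] [-0.05027525  0.05526487  0.01717471]
```

View pics/side7c.png

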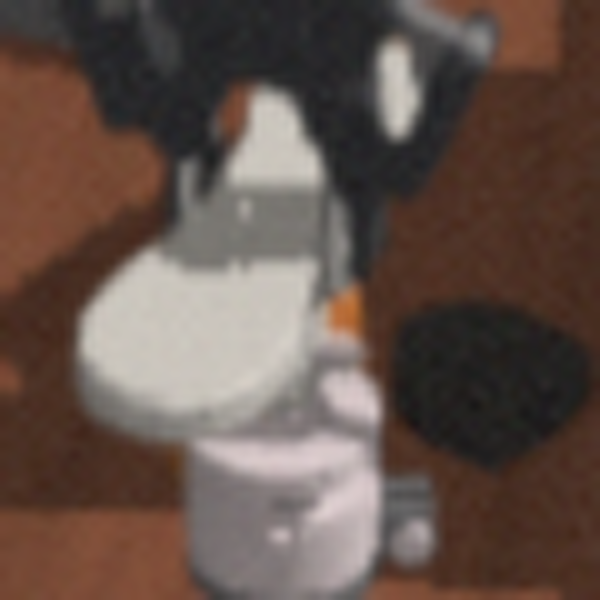

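```bash
python3 -m creep '[{"dp":[0,0,2],"angular":[0,0,0],"fingers":30},{"dp":[0,0,4],"angular":[0,0,0],"fingers":30},{"dp":[0,0,4],"angular":[0,0,0],"fingers":30}]';  python3 -m creep '[{"dp":[0,0,1],"angular":[0,0,0],"fingers":30},{"dp":[0,0,2],"angular":[0,0,0],"fingers":30},{"dp":[0,0,2],"angular":[0,0,0],"fingers":30}]'
```

```text
clock: 8.53
eef_pos: [539.9, -165.2, 193.9]
tcp_rot: [-3.141, -0.0, 1.337]
contact_force: [-0.2, 1.1, -6.0]
opening: 0.46
clock: 8.78
eef_pos: [540.0, -165.2, 192.1]
tcp_rot: [-3.141, 0.0, 1.337]
contact_force: [0.7, -0.7, -6.1]
opening: 0.46
```

```bash
python3 -m creep '[{"dp":[0,0,1],"angular":[0,0,0],"fingers":30},{"dp":[0,0,2],"angular":[0,0,0],"fingers":30},{"dp":[0,0,2],"angular":[0,0,0],"fingers":30}]'
```

```text
clock: 9.03
eef_pos: [540.0, -165.2, 190.1]
tcp_rot: [-3.141, -0.0, 1.337]
contact_force: [-0.8, 0.6, -6.4]
opening: 0.459
```

```bash
python3 -m creep '[{"dp":[0,0,1],"angular":[0,0,0],"fingers":30},{"dp":[0,0,2],"angular":[0,0,0],"fingers":30},{"dp":[0,0,2],"angular":[0,0,0],"fingers":30}]'
```

```text
clock: 9.28
eef_pos: [540.0, -165.2, 188.1]
tcp_rot: [-3.141, -0.0, 1.337]
contact_force: [0.2, 0.8, -5.8]
opening: 0.453
```

```bash
python3 -m creep '[{"dp":[0,0,1],"angular":[0,0,0],"fingers":30},{"dp":[0,0,2],"angular":[0,0,0],"fingers":30},{"dp":[0,0,2],"angular":[0,0,0],"fingers":30}]'
```

```text
clock: 9.53
eef_pos: [540.0, -165.2, 186.0]
tcp_rot: [-3.141, -0.0, 1.337]
contact_force: [-0.7, -0.7, -6.4]
opening: 0.452
```

```bash
python3 -m creep '[{"dp":[0,0,1],"angular":[0,0,0],"fingers":30},{"dp":[0,0,2],"angular":[0,0,0],"fingers":30},{"dp":[0,0,2],"angular":[0,0,0],"fingers":30}]'
```

```text
clock: 9.78
eef_pos: [540.0, -165.2, 184.1]
tcp_rot: [-3.141, -0.0, 1.337]
contact_force: [0.2, -0.3, -5.0]
opening: 0.46
```

```bash
python3 -m creep '[{"dp":[0,0,1],"angular":[0,0,0],"fingers":30},{"dp":[0,0,2],"angular":[0,0,0],"fingers":30},{"dp":[0,0,2],"angular":[0,0,0],"fingers":30}]'
```

```text
clock: 10.03
eef_pos: [540.0, -165.2, 182.1]
tcp_rot: [-3.141, -0.0, 1.337]
contact_force: [0.4, -0.0, -6.3]
opening: 0.456
```

```bash
python3 -m creep '[{"dp":[0,0,0.6],"angular":[0,0,0],"fingers":30},{"dp":[0,0,1],"angular":[0,0,0],"fingers":30}]'
```

```text
clock: 10.2
eef_pos: [540.1, -165.3, 181.2]
tcp_rot: [3.142, 0.0, 1.337]
contact_force: [0.7, -0.2, -4.9]
opening: 0.458
```

```bash
python3 -m creep '[{"dp":[0,0,0.6],"angular":[0,0,0],"fingers":30},{"dp":[0,0,1.2],"angular":[0,0,0],"fingers":30}]'
```

```text
clock: 10.37
eef_pos: [540.2, -165.3, 180.1]
tcp_rot: [3.141, -0.0, 1.337]
contact_force: [0.4, -0.2, -6.1]
opening: 0.456
```

```bash
python3 -m creep '[{"dp":[0,0,0.6],"angular":[0,0,0],"fingers":30},{"dp":[0,0,1.2],"angular":[0,0,0],"fingers":30}]'
```

```text
clock: 10.53
eef_pos: [540.1, -165.3, 178.8]
tcp_rot: [-3.142, 0.0, 1.337]
contact_force: [-0.1, 0.0, -6.3]
opening: 0.462
```

```bash
python3 -m creep '[{"dp":[0,0,0.5],"angular":[0,0,0],"fingers":30},{"dp":[0,0,1],"angular":[0,0,0],"fingers":30}]'
```

```text
clock: 10.7
eef_pos: [540.1, -165.3, 177.8]
tcp_rot: [-3.142, -0.0, 1.337]
contact_force: [-0.3, -0.6, -5.0]
opening: 0.455
```

```bash
python3 -m creep '[{"dp":[0,0,0.5],"angular":[0,0,0],"fingers":30},{"dp":[0,0,1],"angular":[0,0,0],"fingers":30}]'
```

```text
clock: 10.87
eef_pos: [540.2, -165.3, 176.8]
tcp_rot: [3.142, -0.0, 1.337]
contact_force: [1.4, 0.0, -5.8]
opening: 0.459
```

```bash
python3 - <<'E'
from h import *
im=optics.grab_frame('side'); cv2.imwrite('pics/side8.png',im); crop(im,240,105,60,60,10,'pics/side8c.png')
E
```

```text
(no output)
```

View pics/side8c.png

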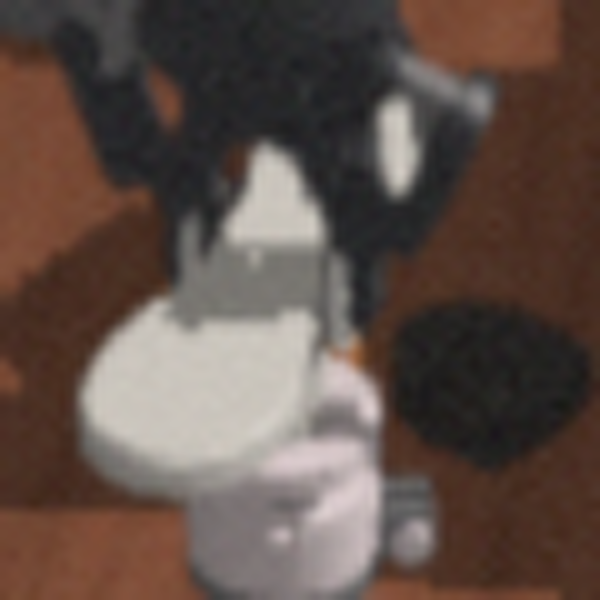

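The side view shows the right lug going into its slot near crop (345,400). I'll keep lowering it gently.

```bash
python3 -m creep '[{"dp":[0,0,0.5],"angular":[0,0,0],"fingers":30},{"dp":[0,0,1],"angular":[0,0,0],"fingers":30}]'
```

```text
clock: 11.08
eef_pos: [540.2, -165.3, 175.9]
tcp_rot: [3.142, 0.0, 1.337]
contact_force: [-0.3, -0.4, -5.9]
opening: 0.457
```

```bash
python3 -m creep '[{"dp":[0,0,0.5],"angular":[0,0,0],"fingers":30},{"dp":[0,0,1],"angular":[0,0,0],"fingers":30}]'
```

```text
clock: 11.25
eef_pos: [540.2, -165.3, 174.8]
tcp_rot: [3.142, 0.0, 1.337]
contact_force: [0.5, 0.0, -4.8]
opening: 0.46
```

```bash
python3 -m creep '[{"dp":[0,0,0.5],"angular":[0,0,0],"fingers":30},{"dp":[0,0,1],"angular":[0,0,0],"fingers":30}]'
```

```text
clock: 11.42
eef_pos: [540.2, -165.3, 173.8]
tcp_rot: [-3.142, 0.0, 1.337]
contact_force: [0.2, -0.0, -6.5]
opening: 0.459
```

```bash
python3 -m creep '[{"dp":[0,0,0.5],"angular":[0,0,0],"fingers":30},{"dp":[0,0,1],"angular":[0,0,0],"fingers":30}]'
```

```text
clock: 11.58
eef_pos: [540.1, -165.3, 172.8]
tcp_rot: [3.142, -0.0, 1.337]
contact_force: [0.1, 0.5, -6.5]
opening: 0.459
```

```bash
python3 -m creep '[{"dp":[0,0,1],"angular":[0,0,0],"fingers":30},{"dp":[0,0,2],"angular":[0,0,0],"fingers":30},{"dp":[0,0,2],"angular":[0,0,0],"fingers":30}]'
```

```text
clock: 11.83
eef_pos: [540.0, -165.3, 170.6]
tcp_rot: [-3.141, -0.0, 1.337]
contact_force: [0.1, -0.2, -5.6]
opening: 0.46
```

```bash
python3 -m creep '[{"dp":[0,0,1],"angular":[0,0,0],"fingers":30},{"dp":[0,0,2],"angular":[0,0,0],"fingers":30},{"dp":[0,0,2],"angular":[0,0,0],"fingers":30}]'
```

```text
clock: 12.08
eef_pos: [540.0, -165.2, 168.7]
tcp_rot: [-3.141, -0.0, 1.337]
contact_force: [0.1, 0.5, -5.7]
opening: 0.457
```

```bash
python3 -m creep '[{"dp":[0,0,1],"angular":[0,0,0],"fingers":30},{"dp":[0,0,2],"angular":[0,0,0],"fingers":30},{"dp":[0,0,2],"angular":[0,0,0],"fingers":30}]'
```

```text
clock: 12.33
eef_pos: [540.0, -165.2, 166.7]
tcp_rot: [-3.141, -0.0, 1.337]
contact_force: [0.0, -0.3, -5.5]
opening: 0.458
```

```bash
python3 -m creep '[{"dp":[0,0,1],"angular":[0,0,0],"fingers":30},{"dp":[0,0,2],"angular":[0,0,0],"fingers":30},{"dp":[0,0,2],"angular":[0,0,0],"fingers":30}]'
```

```text
clock: 12.58
eef_pos: [540.0, -165.2, 164.7]
tcp_rot: [-3.141, -0.0, 1.337]
contact_force: [-0.0, -0.7, -5.3]
opening: 0.458
```

```bash
python3 -m creep '[{"dp":[0,0,1],"angular":[0,0,0],"fingers":30},{"dp":[0,0,2],"angular":[0,0,0],"fingers":30},{"dp":[0,0,2],"angular":[0,0,0],"fingers":30}]'
```

```text
clock: 12.83
eef_pos: [540.0, -165.2, 162.7]
tcp_rot: [-3.141, -0.0, 1.337]
contact_force: [-0.1, -0.0, -6.7]
opening: 0.459
```

```bash
python3 -m creep '[{"dp":[0,0,1],"angular":[0,0,0],"fingers":30},{"dp":[0,0,2],"angular":[0,0,0],"fingers":30},{"dp":[0,0,2],"angular":[0,0,0],"fingers":30}]'
```

```text
clock: 13.08
eef_pos: [540.0, -165.2, 160.7]
tcp_rot: [-3.141, -0.0, 1.337]
contact_force: [-0.2, -0.3, -6.5]
opening: 0.457
```

```bash
python3 -m creep '[{"dp":[0,0,0.5],"angular":[0,0,0],"fingers":30},{"dp":[0,0,1],"angular":[0,0,0],"fingers":30}]'
```

```text
clock: 13.25
eef_pos: [540.1, -165.3, 159.9]
tcp_rot: [3.142, -0.0, 1.337]
contact_force: [-0.1, 0.8, -6.2]
opening: 0.461
```

```bash
python3 -m creep '[{"dp":[0,0,0.5],"angular":[0,0,0],"fingers":30},{"dp":[0,0,1],"angular":[0,0,0],"fingers":30}]'
```

```text
clock: 13.42
eef_pos: [540.1, -165.3, 158.9]
tcp_rot: [3.142, 0.0, 1.337]
contact_force: [0.8, 0.3, -5.0]
opening: 0.458
```

```bash
python3 -m creep '[{"dp":[0,0,0.4],"angular":[0,0,0],"fingers":30},{"dp":[0,0,0.7],"angular":[0,0,0],"fingers":30}]'
```

```text
clock: 13.58
eef_pos: [540.1, -165.3, 158.1]
tcp_rot: [3.142, 0.0, 1.337]
contact_force: [0.3, -0.0, -6.2]
opening: 0.461
```

```bash
python3 -m creep '[{"dp":[0,0,0.4],"angular":[0,0,0],"fingers":30},{"dp":[0,0,0.7],"angular":[0,0,0],"fingers":30}]'
```

```text
clock: 13.75
eef_pos: [540.1, -165.3, 157.5]
tcp_rot: [-3.142, -0.0, 1.337]
contact_force: [0.5, -0.2, -5.8]
opening: 0.455
```

```bash
python3 -m creep '[{"dp":[0,0,0.4],"angular":[0,0,0],"fingers":30},{"dp":[0,0,0.5],"angular":[0,0,0],"fingers":30}]'
```

```text
clock: 13.92
eef_pos: [540.1, -165.3, 156.9]
tcp_rot: [-3.142, -0.0, 1.337]
contact_force: [0.1, 0.1, -5.8]
opening: 0.456
```

```bash
python3 -m creep '[{"dp":[0,0,0.4],"angular":[0,0,0],"fingers":30},{"dp":[0,0,0.5],"angular":[0,0,0],"fingers":30}]'
```

```text
clock: 14.08
eef_pos: [540.1, -165.3, 156.4]
tcp_rot: [-3.141, -0.0, 1.337]
contact_force: [0.5, 0.7, -6.0]
opening: 0.456
```

```bash
python3 -m creep '[{"dp":[0,0,0.4],"angular":[0,0,0],"fingers":30},{"dp":[0,0,0.5],"angular":[0,0,0],"fingers":30}]'
```

```text
clock: 14.25
eef_pos: [540.1, -165.3, 155.9]
tcp_rot: [-3.142, -0.0, 1.337]
contact_force: [-0.1, 0.2, -6.3]
opening: 0.454
```

```bash
python3 -m creep '[{"dp":[0,0,0.4],"angular":[0,0,0],"fingers":30},{"dp":[0,0,0.5],"angular":[0,0,0],"fingers":30}]'
```

```text
clock: 14.42
eef_pos: [540.1, -165.3, 155.4]
tcp_rot: [-3.141, 0.0, 1.337]
contact_force: [0.1, 0.1, -6.7]
opening: 0.455
```

```bash
python3 -m creep '[{"dp":[0,0,0.4],"angular":[0,0,0],"fingers":30},{"dp":[0,0,0.5],"angular":[0,0,0],"fingers":30}]'; python3 - <<'E'
from h import *
im=optics.grab_frame('side'); cv2.imwrite('pics/side9.png',im); crop(im,240,105,60,60,10,'pics/side9c.png')
E
```

```text
clock: 14.58
eef_pos: [540.1, -165.3, 154.9]
tcp_rot: [-3.142, -0.0, 1.337]
contact_force: [-0.9, -0.7, -5.3]
opening: 0.457
```

View pics/side9c.png

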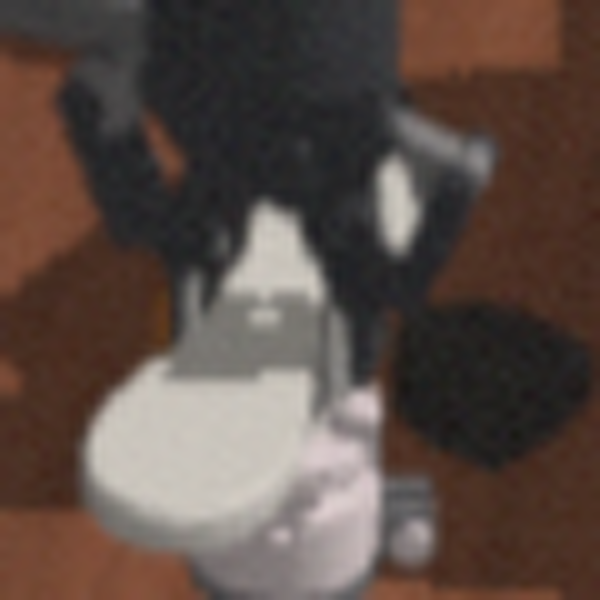

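```bash
python3 -m creep '[{"dp":[0,0,0.4],"angular":[0,0,0],"fingers":30},{"dp":[0,0,0.5],"angular":[0,0,0],"fingers":30}]'
```

```text
clock: 14.8
eef_pos: [540.1, -165.3, 154.4]
tcp_rot: [-3.142, 0.0, 1.337]
contact_force: [-0.2, 0.3, -6.2]
opening: 0.46
```

```bash
python3 -m creep '[{"dp":[0,0,0.4],"angular":[0,0,0],"fingers":30},{"dp":[0,0,0.5],"angular":[0,0,0],"fingers":30}]'
```

```text
clock: 14.97
eef_pos: [540.1, -165.3, 153.9]
tcp_rot: [-3.142, -0.0, 1.337]
contact_force: [-0.6, -0.1, -6.6]
opening: 0.457
```

```bash
python3 -m creep '[{"dp":[0,0,0.4],"angular":[0,0,0],"fingers":30},{"dp":[0,0,0.5],"angular":[0,0,0],"fingers":30}]'
```

```text
clock: 15.13
eef_pos: [540.1, -165.3, 153.4]
tcp_rot: [-3.142, -0.0, 1.337]
contact_force: [-0.6, -0.2, -5.5]
opening: 0.455
```

The grasp was at TCP z 76.7 with the plate top at 106, so the foot's origin is 29.3 mm above the TCP. That puts the run floor at a TCP z of about 152.7, so I should feel it soon.

```bash
python3 -m creep '[{"dp":[0,0,0.3],"angular":[0,0,0],"fingers":30},{"dp":[0,0,0.4],"angular":[0,0,0],"fingers":30}]'
```

```text
clock: 15.3
eef_pos: [540.1, -165.3, 153.0]
tcp_rot: [-3.142, -0.0, 1.337]
contact_force: [-0.7, -0.2, -5.6]
opening: 0.459
```

```bash
python3 -m creep '[{"dp":[0,0,0.3],"angular":[0,0,0],"fingers":30},{"dp":[0,0,0.4],"angular":[0,0,0],"fingers":30}]'
```

```text
clock: 15.47
eef_pos: [540.2, -165.3, 152.7]
tcp_rot: [3.142, -0.0, 1.337]
contact_force: [-0.3, -0.4, -4.2]
opening: 0.459
```

```bash
python3 -m creep '[{"dp":[0,0,0.3],"angular":[0,0,0],"fingers":30},{"dp":[0,0,0.4],"angular":[0,0,0],"fingers":30}]'
```

```text
clock: 15.63
eef_pos: [540.2, -165.3, 152.7]
tcp_rot: [3.141, 0.0, 1.337]
contact_force: [-3.5, 0.5, 1.1]
opening: 0.457
```

I feel the floor at TCP z 152.7, which puts the foot origin at 182 mm, with about 7 N. I'll ease off slightly, rest there, and then twist clockwise in small steps.

```bash
python3 -m creep '[{"dp":[0,0,-0.2],"angular":[0,0,0],"fingers":30},{"dp":[0,0,-0.2],"angular":[0,0,0],"fingers":30},{"dp":[0,0,-0.2],"angular":[0,0,0],"fingers":30},{"dp":[0,0,-0.2],"angular":[0,0,0],"fingers":30}]'; python3 -m creep '[{"dp":[0,0.06,0],"angular":[0,0,0.03],"fingers":30},{"dp":[0,0.12,0],"angular":[0,0,0.06],"fingers":30}]'; python3 -c "
from rig import r; s=r.sense(); print(s['contact_force'],s['wrist_torque'])"
```

```text
clock: 15.97
eef_pos: [540.2, -165.3, 152.7]
tcp_rot: [3.141, 0.0, 1.337]
contact_force: [-1.8, 0.6, 1.5]
opening: 0.458
clock: 16.13
eef_pos: [540.5, -165.2, 152.7]
tcp_rot: [3.141, -0.0, 1.276]
contact_force: [-1.1, 1.2, 1.1]
opening: 0.457
[-1.07252913  1.24727348  1.07397632] [0.24996277 0.23483351 0.09659968]
```

```bash
python3 -m creep '[{"dp":[0,0.1,0],"angular":[0,0,0.04],"fingers":30},{"dp":[0,0.2,0],"angular":[0,0,0.08],"fingers":30}]'; python3 -c "
from rig import r; s=r.sense(); print(s['contact_force'],s['wrist_torque'])"
```

```text
clock: 16.3
eef_pos: [540.7, -165.2, 152.7]
tcp_rot: [3.141, -0.0, 1.195]
contact_force: [-1.8, 1.3, 0.6]
opening: 0.457
[-1.7861812   1.32801479  0.64240747] [0.43135314 0.2462897  0.07359451]
```

```bash
python3 -m creep '[{"dp":[0,0.1,0],"angular":[0,0,0.05],"fingers":30},{"dp":[0,0.25,0],"angular":[0,0,0.1],"fingers":30}]'; python3 -c "
from rig import r; s=r.sense(); print(s['contact_force'],s['wrist_torque'])"
```

```text
clock: 16.47
eef_pos: [540.9, -165.2, 152.7]
tcp_rot: [3.141, -0.001, 1.094]
contact_force: [-1.8, 2.7, 1.2]
opening: 0.457
[-1.75833119  2.65238407  1.22331559] [0.51870982 0.27538228 0.13335589]
```

```bash
python3 -m creep '[{"dp":[0,0.05,0],"angular":[0,0,0.05],"fingers":30},{"dp":[0.1,0.1,0],"angular":[0,0,0.1],"fingers":30}]'; python3 -c "
from rig import r; s=r.sense(); print(s['contact_force'],s['wrist_torque'])"
```

```text
clock: 16.63
eef_pos: [541.0, -165.2, 152.7]
tcp_rot: [3.141, -0.001, 0.994]
contact_force: [-1.3, 1.6, 1.1]
opening: 0.461
[-1.30323875  1.5919368   1.12833563] [0.30498137 0.28600189 0.05940883]
```

```bash
python3 -m creep '[{"dp":[0,0.1,0],"angular":[0,0,0.05],"fingers":30},{"dp":[0.1,0.15,0],"angular":[0,0,0.1],"fingers":30}]'; python3 -c "
from rig import r; s=r.sense(); print(s['contact_force'],s['wrist_torque'])"
```

```text
clock: 16.8
eef_pos: [541.2, -165.2, 152.7]
tcp_rot: [3.142, -0.0, 0.894]
contact_force: [-1.1, 1.7, 0.8]
opening: 0.46
[-1.06809443  1.66001108  0.76837605] [0.25328776 0.34742209 0.06854378]
```

Forces are very low, so I'll carry on.

```bash
python3 -m creep '[{"dp":[0,0.1,0],"angular":[0,0,0.05],"fingers":30},{"dp":[0.1,0.2,0],"angular":[0,0,0.1],"fingers":30}]'; python3 -c "
from rig import r; s=r.sense(); print(s['contact_force'],s['wrist_torque'])"
```

```text
clock: 16.97
eef_pos: [541.4, -165.2, 152.7]
tcp_rot: [-3.142, -0.0, 0.794]
contact_force: [-1.0, 2.6, 1.8]
opening: 0.452
[-1.00967873  2.58877752  1.78894468] [0.32376435 0.34231309 0.09436912]
```

```bash
python3 -m creep '[{"dp":[0,0.1,0],"angular":[0,0,0.05],"fingers":30},{"dp":[0,0.2,0],"angular":[0,0,0.1],"fingers":30}]'; python3 -c "
from rig import r; s=r.sense(); print(s['contact_force'],s['wrist_torque'])"
```

```text
clock: 17.13
eef_pos: [541.5, -165.3, 152.7]
tcp_rot: [-3.141, -0.0, 0.694]
contact_force: [-1.5, 2.7, 1.1]
opening: 0.457
[-1.52868198  2.70049299  1.06656903] [0.43429054 0.35626697 0.07576408]
```

```bash
python3 -m creep '[{"dp":[0,0.1,0],"angular":[0,0,0.05],"fingers":30},{"dp":[0,0.2,0],"angular":[0,0,0.1],"fingers":30}]'; python3 -c "
from rig import r; s=r.sense(); print(s['contact_force'],s['wrist_torque'])"
```

```text
clock: 17.3
eef_pos: [541.6, -165.4, 152.7]
tcp_rot: [-3.141, -0.0, 0.594]
contact_force: [-1.2, 3.1, 1.8]
opening: 0.46
[-1.24732291  3.0722165   1.76344716] [0.47035723 0.40207224 0.05934722]
```

```bash
python3 -m creep '[{"dp":[0,0.1,0],"angular":[0,0,0.05],"fingers":30},{"dp":[0,0.15,0],"angular":[0,0,0.1],"fingers":30}]'; python3 -c "
from rig import r; s=r.sense(); print(s['contact_force'],s['wrist_torque'])"
```

```text
clock: 17.47
eef_pos: [541.7, -165.5, 152.7]
tcp_rot: [-3.141, -0.0, 0.494]
contact_force: [-1.7, 2.4, 0.7]
opening: 0.458
[-1.73113318  2.43381676  0.69058285] [0.41484072 0.36735578 0.07027216]
```

```bash
python3 -m creep '[{"dp":[0,0.1,0],"angular":[0,0,0.05],"fingers":30},{"dp":[0,0.15,0],"angular":[0,0,0.1],"fingers":30}]'; python3 -c "
from rig import r; s=r.sense(); print(s['contact_force'],s['wrist_torque'])"
```

```text
clock: 17.63
eef_pos: [541.7, -165.6, 152.6]
tcp_rot: [-3.141, -0.0, 0.394]
contact_force: [-2.7, 3.3, 1.2]
opening: 0.457
[-2.73067125  3.29408218  1.20297141] [0.50222302 0.28775274 0.11428975]
```

```bash
python3 -m creep '[{"dp":[0,0.05,0],"angular":[0,0,0.03],"fingers":30},{"dp":[0,0.1,0],"angular":[0,0,0.05],"fingers":30}]'; python3 -c "
from rig import r; s=r.sense(); print(s['contact_force'],s['wrist_torque'])"
```

```text
clock: 17.8
eef_pos: [541.8, -165.6, 152.6]
tcp_rot: [-3.141, -0.0, 0.345]
contact_force: [-1.6, 3.6, 1.1]
opening: 0.459
[-1.57682571  3.60001865  1.11565575] [0.73277139 0.28940032 0.10362368]
```

```bash
python3 -m creep '[{"dp":[0,0,0],"angular":[0,0,0.02],"fingers":30},{"dp":[0,0,0],"angular":[0,0,0.04],"fingers":30}]'; python3 -c "
from rig import r; s=r.sense(); print(s['contact_force'],s['wrist_torque'])"
```

```text
clock: 17.97
eef_pos: [541.7, -165.7, 152.5]
tcp_rot: [-3.141, -0.0, 0.306]
contact_force: [-1.4, 5.2, -0.2]
opening: 0.459
[-1.4318701   5.22125387 -0.22733313] [0.87551201 0.32729027 0.13715466]
```

```bash
python3 -m creep '[{"dp":[0,0,0],"angular":[0,0,0.02],"fingers":30},{"dp":[0,0,0],"angular":[0,0,0.04],"fingers":30}]'; python3 -c "
from rig import r; s=r.sense(); print(s['contact_force'],s['wrist_torque'])"
```

```text
clock: 18.13
eef_pos: [541.7, -165.9, 152.4]
tcp_rot: [-3.141, -0.0, 0.265]
contact_force: [-0.5, 3.3, -1.2]
opening: 0.456
[-0.48077382  3.26200188 -1.15945674] [0.78959069 0.23935122 0.06128673]
```

```bash
python3 -m creep '[{"dp":[0,0,0],"angular":[0,0,0.02],"fingers":30},{"dp":[0,0,0],"angular":[0,0,0.03],"fingers":30}]'; python3 -c "
from rig import r; s=r.sense(); print(s['contact_force'],s['wrist_torque'])"
```

```text
clock: 18.3
eef_pos: [541.4, -166.3, 152.0]
tcp_rot: [3.141, 0.001, 0.235]
contact_force: [-0.3, 0.4, -4.8]
opening: 0.463
[-0.31857276  0.432935   -4.77479764] [0.27757443 0.09212521 0.06108113]
```

The z force has gone back to the foot's own weight and the tool has sunk, so the lugs are over the notches. I'll turn slightly further and let it down.

```bash
python3 -m creep '[{"dp":[0,0,0],"angular":[0,0,0.015],"fingers":30},{"dp":[0,0,0.3],"angular":[0,0,0.03],"fingers":30}]'; python3 -c "
from rig import r; s=r.sense(); print(s['contact_force'],s['wrist_torque'])"
```

```text
clock: 18.47
eef_pos: [541.4, -166.4, 151.8]
tcp_rot: [3.141, 0.001, 0.205]
contact_force: [-0.9, 0.2, -5.7]
opening: 0.454
[-0.85401912  0.2336719  -5.68966796] [0.1664349  0.05957546 0.01846498]
```

```bash
python3 -m creep '[{"dp":[0,0,0.4],"angular":[0,0,0.01],"fingers":30},{"dp":[0,0,0.8],"angular":[0,0,0.01],"fingers":30}]'; python3 -c "
from rig import r; s=r.sense(); print(s['contact_force'],s['wrist_torque'])"
```

```text
clock: 18.63
eef_pos: [541.5, -166.3, 151.1]
tcp_rot: [3.142, 0.0, 0.196]
contact_force: [-1.5, 0.6, -5.1]
opening: 0.452
[-1.51931022  0.6410762  -5.05433184] [ 0.13035168  0.12741313 -0.01007892]
```

```bash
python3 -m creep '[{"dp":[0,0,0.4],"angular":[0,0,0],"fingers":30},{"dp":[0,0,0.8],"angular":[0,0,0],"fingers":30}]'; python3 -c "
from rig import r; s=r.sense(); print(s['contact_force'],s['wrist_torque'])"
```

```text
clock: 18.8
eef_pos: [541.6, -166.2, 150.5]
tcp_rot: [3.142, 0.0, 0.197]
contact_force: [-1.0, 1.0, -5.5]
opening: 0.454
[-0.95953052  1.00369153 -5.51886049] [0.13780977 0.16090999 0.00460409]
```

Both lugs are descending freely, with no contact load. The notch floor should come at a TCP z of about 146.7.

```bash
python3 -m creep '[{"dp":[0,0,0.5],"angular":[0,0,0],"fingers":30},{"dp":[0,0,1],"angular":[0,0,0],"fingers":30}]'
```

```text
clock: 18.97
eef_pos: [541.7, -166.1, 149.5]
tcp_rot: [3.142, 0.0, 0.197]
contact_force: [-1.7, 1.2, -4.5]
opening: 0.458
```

```bash
python3 -m creep '[{"dp":[0,0,0.5],"angular":[0,0,0],"fingers":30},{"dp":[0,0,1],"angular":[0,0,0],"fingers":30}]'
```

```text
clock: 19.13
eef_pos: [541.7, -166.1, 148.5]
tcp_rot: [3.142, 0.0, 0.197]
contact_force: [-1.0, -0.2, -4.7]
opening: 0.456
```

```bash
python3 -m creep '[{"dp":[0,0,0.4],"angular":[0,0,0],"fingers":30},{"dp":[0,0,0.8],"angular":[0,0,0],"fingers":30}]'
```

```text
clock: 19.3
eef_pos: [541.7, -166.1, 147.7]
tcp_rot: [-3.142, 0.0, 0.197]
contact_force: [-0.7, 0.8, -5.2]
opening: 0.454
```

```bash
python3 -m creep '[{"dp":[0,0,0.3],"angular":[0,0,0],"fingers":30},{"dp":[0,0,0.5],"angular":[0,0,0],"fingers":30}]'
```

```text
clock: 19.47
eef_pos: [541.7, -166.1, 147.3]
tcp_rot: [-3.142, -0.0, 0.197]
contact_force: [-2.0, 0.2, -5.8]
opening: 0.457
```

```bash
python3 -m creep '[{"dp":[0,0,0.3],"angular":[0,0,0],"fingers":30},{"dp":[0,0,0.4],"angular":[0,0,0],"fingers":30}]'
```

```text
clock: 19.63
eef_pos: [541.7, -166.1, 146.8]
tcp_rot: [-3.142, 0.0, 0.197]
contact_force: [-0.6, 0.8, -5.8]
opening: 0.453
```

```bash
python3 -m creep '[{"dp":[0,0,0.3],"angular":[0,0,0],"fingers":30},{"dp":[0,0,0.4],"angular":[0,0,0],"fingers":30}]'
```

```text
clock: 19.8
eef_pos: [541.7, -166.1, 146.7]
tcp_rot: [3.142, -0.0, 0.197]
contact_force: [-2.6, 0.6, 0.1]
opening: 0.461
```

```bash
python3 -m creep '[{"dp":[0,0,0.2],"angular":[0,0,0],"fingers":30},{"dp":[0,0,0.2],"angular":[0,0,0],"fingers":30}]'
```

```text
clock: 19.97
eef_pos: [541.8, -166.1, 146.7]
tcp_rot: [3.142, -0.0, 0.197]
contact_force: [-2.5, 1.7, 1.4]
opening: 0.457
```

The notch floor is at TCP z 146.7, so the foot origin is at 176 mm, as it should be. I'll ease off and release.

```bash
python3 -m creep '[{"dp":[0,0,-0.2],"angular":[0,0,0],"fingers":30},{"dp":[0,0,-0.2],"angular":[0,0,0],"fingers":41},{"dp":[0,0,-0.2],"angular":[0,0,0],"fingers":44},{"dp":[0,0,-0.2],"angular":[0,0,0],"fingers":50},{"dp":[0,0,-0.2],"angular":[0,0,0],"fingers":60}]' 20; python3 -m creep '[{"dp":[0,0,0],"angular":[0,0,0],"fingers":70},{"dp":[0,0,0],"angular":[0,0,0],"fingers":80},{"dp":[0,0,0],"angular":[0,0,0],"fingers":85},{"dp":[0,0,0],"angular":[0,0,0],"fingers":85},{"dp":[0,0,0],"angular":[0,0,0],"fingers":85}]'; python3 - <<'E'
from h import *
im=optics.grab_frame('wrist'); cv2.imwrite('pics/wrist10.png',im)
im=optics.grab_frame('side'); crop(im,220,80,90,90,7,'pics/side10c.png')
E
```

```text
clock: 20.38
eef_pos: [542.2, -166.3, 146.7]
tcp_rot: [3.141, -0.001, 0.197]
contact_force: [-0.2, 0.4, 0.4]
opening: 0.7
clock: 20.8
eef_pos: [541.7, -166.1, 146.5]
tcp_rot: [3.142, -0.0, 0.197]
contact_force: [-0.7, 0.3, 0.2]
opening: 0.993
```

View pics/wrist10.png

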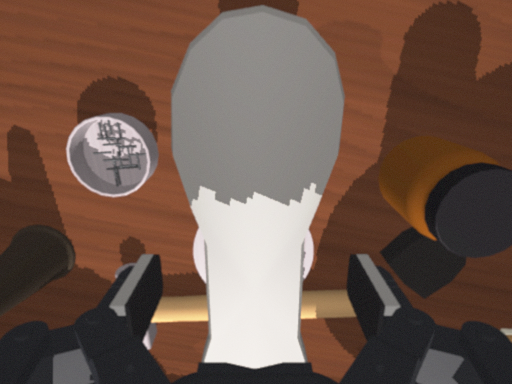

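View pics/side10c.png

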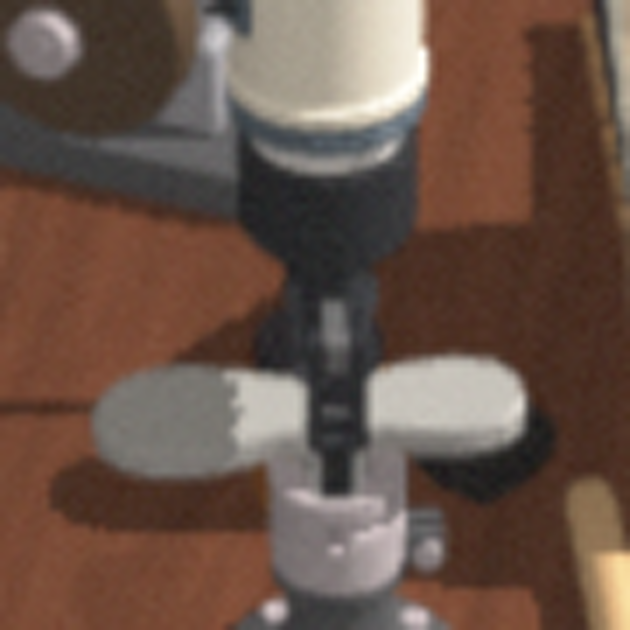

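The pictures show the foot seated and level with its toe away from the robot. The open fingers stand clear on both sides, so I'll retreat straight up.

```bash
python3 -m creep '[{"dp":[0,0,-5],"angular":[0,0,0],"fingers":85},{"dp":[0,0,-20],"angular":[0,0,0],"fingers":85},{"dp":[0,0,-45],"angular":[0,0,0],"fingers":85},{"dp":[0,0,-75],"angular":[0,0,0],"fingers":85},{"dp":[0,0,-105],"angular":[0,0,0],"fingers":85}]'; python3 -m creep '[{"dp":[0,0,-20],"angular":[0,0,0],"fingers":85},{"dp":[0,0,-40],"angular":[0,0,0],"fingers":85},{"dp":[0,0,-40],"angular":[0,0,0],"fingers":85},{"dp":[0,0,-40],"angular":[0,0,0],"fingers":85},{"dp":[0,0,-40],"angular":[0,0,0],"fingers":85}]'; python3 - <<'E'
from h import *
s=r.sense(); np.save('w11.npy',dict(s),allow_pickle=True)
im=optics.grab_frame('wrist'); cv2.imwrite('pics/wrist11.png',im)
im=optics.grab_frame('side'); cv2.imwrite('pics/side11.png',im); crop(im,170,80,150,150,5,'pics/side11c.png')
E
```

```text
clock: 21.32
eef_pos: [541.2, -165.9, 252.6]
tcp_rot: [-3.141, 0.001, 0.197]
contact_force: [1.6, 0.1, -0.5]
opening: 0.993
clock: 21.73
eef_pos: [541.2, -165.9, 290.9]
tcp_rot: [-3.141, 0.001, 0.197]
contact_force: [0.4, 0.1, -0.8]
opening: 0.993
```

View pics/wrist11.png

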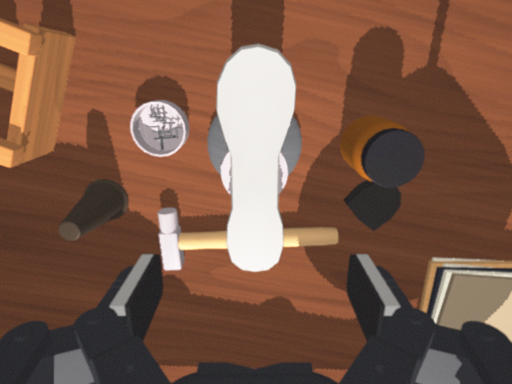

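View pics/side11c.png

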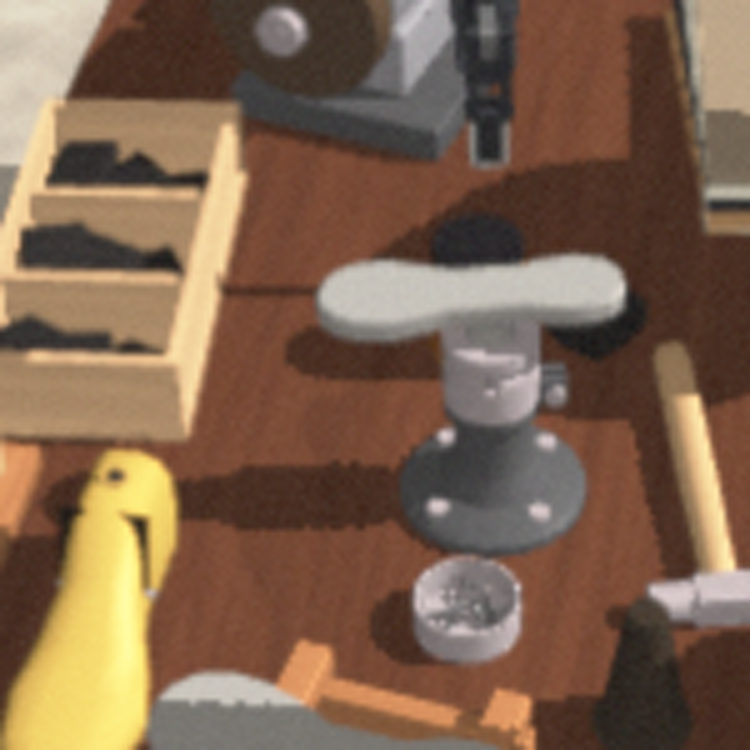

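The foot sits centred on the stand and level, and the bystanders are where they were. One last numeric check, then I'll hand it in.

```bash
python3 - <<'E'
from h import *
s=np.load('w11.npy',allow_pickle=True).item(); c=cam('wrist',s)
q=unproj(c,[[259,46],[255,270.5]],176)[:,:2]; d=q[0]-q[1]; print('len',np.hypot(*d),'yaw',np.arctan2(d[1],d[0]),'axis',q[1]+d*85/191)
c=cam('side'); cs=np.array([[0,0,0],[100,0,0]])
Rz=R.from_euler('z',.197).as_matrix()
for z in (176,182): print(z,((proj(c,np.array([[106,0,0],[-85,0,0],[0,0,0]])@Rz.T+[539.5,-167.5,z])-[170,80])*5).round().tolist())
E
```

```text
len 186.9949505788628 yaw 0.1834293251614436 axis [ 541.86457217 -168.05523851]
176 [[317.0, 293.0], [627.0, 279.0], [489.0, 285.0]]
182 [[317.0, 285.0], [627.0, 272.0], [489.0, 277.0]]
```

```bash
python3 -c "
from rig import r
s=r.sense(); print(s['clock'],s['contact_force']); print(r.sign_off())"
```

```text
21.8333 [-0.30760363 -0.48358409 -0.01746616]
the job is handed in; nothing more can be done
None
```

The smaller foot is locked on the stand with its toe pointing away from the robot, and the job was handed in at 21.8 s; no verdict is reported.

**What I did:**
- I picked the smaller foot off the rack by its waist and lined it up with the slots I had read on the rim.
- I lowered it until I felt the run floor, with the foot's origin at about 182 mm.
- I twisted it about 1.13 rad clockwise with 7 to 8 N of downward push and no more than about 5 N sideways.
- I then let it down into the notches, with the floor felt at about 176 mm, released it and backed straight up.

**Last checks:**
- **Height and level:** the side picture matches a level foot at 176 mm, with both ends within about 1 pixel of where the projection puts them.
- **Position and heading:** the wrist picture puts the foot's axis about 3 mm from the rim centre it gave earlier, with about 2 mm of calibration error. The toe heading is about 0.18 to 0.20 rad in the world frame.
- **Surroundings:** the bystanders in view look unmoved, and the gripper touches nothing.

**What disagreed:**
- The wrist camera put the foot's top about 25 mm above the tool tip. The grasp height and both floors I felt gave 29.3 mm, so I went by feel.
- The cameras differed by 2 to 4 mm on the rim centre.

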